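Open the polishing guard past its sagging bolt and hold it ajar

TASK

I need to get at the polishing mop: first clear the loose sanding stick out of the gate's swing by sliding it fully home into the empty middle slot of the stick rack and letting go of it. Then draw the guard's bolt, which has sagged so that the keeper's bent lip hooks into its notch: lift it by its knob while you pull it right back towards the hinge. Pull the gate open until its free edge stands about 15 cm ajar, keep hold of it there against its spring and finish still holding it; leave the other things on the bench where they are.

Things in the scene. Friction and masses are not known exactly. Their poses are not given: they have to be found in the camera images.
- stick_mid (a point): Centre of the loose sanding stick: a flat wooden stick 220 long (its x axis) x 28 wide (y) x 8 mm thick (z), about 45 g, lying flat on the bench in front of the gate; both ends alike. 4 mm above the bench at the start.
- rack: Stick rack, fixed: plywood block 145 deep (x) x 150 wide (y) x 37 mm high with a clear 4 mm acrylic top; origin under its centre, +x points from the mouths into the slots. Three level slots side by side, 47.5 mm apart, open at the front (-x) face; the outer two are filled with sticks that stand out 13 mm, the middle one is empty.
- slot_mouth (a point): Centre of the middle slot's mouth, on the rack's front face, 25.5 mm above the bench. The slot is 38 wide, 15 high (from 18 to 33 mm above the bench) and 130 mm deep to its end stop.
- slot_home (a point): Where stick_mid lies when the stick is fully home: flat on the slot's floor against the stop, 20 mm inside the mouth (90 mm of the stick then stand out).
- gate_hinge (a point): Point on the gate's upright hinge line on the polishing guard, 191 mm above the bench (the height of the knob's grip point with the bolt sagged). The guard is a fixed open-topped sheet-steel box, 335 wide x 300 deep, 185 mm high at its front posts, with a polishing motor inside. The axes here are the guard's and do not turn with the gate: -x points out of its front, the way the gate opens; +y points along the shut gate from the keeper post to the hinge post; z up.
- gate (a joint): Gate angle about the hinge line, rad: 0 shut, grows as the free stile swings out of the guard's front (-x). The gate is 255 wide, from 4 to 165 mm above the bench, 16 mm thick: 15 cm ajar at its free stile is 0.6 rad. A spring shuts it with 0.3 N m when shut and 0.6 N m at 0.6 rad.
- barrel (a joint): Lift of the whole barrel bolt on the gate, m: 0 is sagged to the bottom of its slack screw slots, 0.012 the top of its play. It weighs 4 N and drops when let go. Above 0.006 the bolt's nose clears the keeper's lip.
- bolt (a joint): Draw of the bolt, m: 0 shot into the keeper, 0.040 fully drawn; it slides along the gate towards the hinge (guard +y while shut) with about 1.5 N of friction and stays where left. Unlifted it catches on the lip at about 0.004; from 0.023 its nose is past the lip and the gate is free.
- knob (a point): Grip point of the bolt: middle of the plain upright steel knob, 16 mm across and 30 mm high, standing above the gate's top edge on a 9 mm stem; it moves with bolt, barrel and gate. Its axes are those of the gate (the guard's when shut). 26 mm below the grip point are the gate's top edge and, 30 mm below, the barrel's straps; the knob's axis stands 16 mm out from the gate's front face and, with the bolt shot, 216 mm from the hinge line along the gate.
- keeper_lip (a point): Top middle of the keeper's bent-up lip on the fixed post, 2 mm below the sagged bolt's centre line; the lip is 3 mm thick along the bolt.
- brush: Bench brush, 190 x 42 x 50 mm; bystander.
- spectacles: Horn spectacle frame standing open, 140 wide x 145 x 46 mm; bystander.
- pliers: Pliers lying on the bench, 195 long, 14 mm high; bystander.
- jar: Small jar with lid, 52 mm across, 45 mm high; bystander.
- compound_bar: Bar of polishing compound, 75 x 34 x 30 mm; bystander.
- file: Hand file with wooden handle, 240 mm long, 18 mm high; bystander.
- blank: Horn blank, 75 x 50 x 9 mm; bystander.

How it is judged:
By the outcome, as a careful person would: the job done as asked, in the order asked, and still so for the second after the job is handed in, while the arm keeps its last pose, push and grip.
It also fails if it takes over 54 s, if anything falls off the work surface, if the arm or the gripper's body presses on something with over 40 N, if the wrist force passes 120 N, or if a joint passes its speed limit or range.

ROBOT

A 6-joint arm with a two-finger parallel gripper is mounted at the origin on the work surface. World frame = base frame: x ahead of the robot, y to its left, z up, the work surface at z = 0. Lengths are in m, angles in rad, forces in N, time in s.
With the tool pointing down it reaches from about 0.25 to 0.8 m from the base axis. Payload 3.9 kg.
Tool frame: the origin (TCP) lies at the very end of the fingers, on their centre line; the grasp point (between the pads) lies 19 mm behind it (hold_point_z is the distance from the TCP to the grasp point, in m); z points along the fingers, y is the direction in which the jaws open and shut (so a half turn about z gives the same grasp; the last joint's range is limited). The gripper opens to 85 mm and grips with 20 to 120 N. Pads are 22 mm wide; open, the fingers measure 114 mm over their backs; the gripper's body (76 mm by 85 mm) begins 54 mm behind the grasp point. The pads swing forward as they close: fully open they stand 13 mm farther back than shut.
Start: joints at [-1.255, 0.26, -0.138, 1.173, 0, 1.571], TCP at [0.163, -0.499, 0.231] pointing down, gripper open.
Joint ranges: [-2.78, 2.78], [-0.83, 1.72], [-1.28, 1.37], [-1.9, 2.12], [-1.57, 1.48], [-3.14, 3.14]. Speed limits (rad/s): [2.57, 2.57, 3.14, 3.14, 3.14, 3.14].

INTERFACE

Orientations are given as a unit quaternion [w, x, y, z].
In Python, from cell import read_state, grab_frame, calibration, close_job, hold_point_z gives the robot as it stands.
- The arm moves only by the tool jog_arm, never from a script. Its argument "plan" is a list of rows, each an object of numbers: "x", "y", "z": the shift along the tool's x, y, z in m; "twist": the turn about the tool's z in rad; "fingers": the opening, from 0 (shut) to 1 (fully open). A call has 1 to 10 rows; each row is the pose to reach, as a shift and turn from the pose commanded when the call began, along the tool's axes at that moment; what a row does not reach only later rows make up. A row lasts 1/10 s, in which the tool goes at most 50 mm and 8.59 degrees, less where a joint would pass 70% of its speed; a pose out of reach is approached as far as the arm can. A call with a gripper value outside its range is refused whole. The fingers move at their own pace and stop on an object; "force" is the grip in N (left out, the last holds). Time passes only in rows, so rows that repeat a pose let the fingers close. It gives the time, the measured TCP pose, the force and the opening at its end, in the units of the state.
- read_state(): the state, without advancing time (a new reading comes with each control period).
- grab_frame(name): name is "side" or "top" or "wrist"; returns the picture (420x560x3 uint8, red, green, blue); there is no depth.
- calibration(name): a dict with "fx", "fy", "cx", "cy" (pixels), "T" (4x4, takes a point from camera to world coordinates); the wrist camera has in their place "T_tool_cam" (4x4, takes a point from camera to tool coordinates, whose origin is the TCP and whose axes are the flange's). Camera axes: x right, y up, looking along -z (the intrinsics and any distortion apply to the point x, -y, -z); pixel columns grow to the right and rows downward; lengths in m; the calibration is good to about 2 mm. A picture is of the moment at which its call begins: read the wrist's pose just before it. calibration takes no time and is no camera call.
- close_job(): hands the job in, once; it reports no verdict.
The state is a dict: "t": time; "joint_pos": joint angles; "joint_vel": joint speeds; "joint_efforts": joint torques, N m; "eef_pos": TCP position; "orientation": TCP orientation; "wrist_force": force on the tool from outside, world axes, zero at the start; "torque": the same for the moment, N m; "gripper_width": finger opening in m.
Only numpy, scipy, OpenCV 4.12 (cv2) and the standard library are available. Lean on these libraries where they do the work, as an engineer would, in place of code of your own. Each camera call takes 0.05 s, during which the arm holds its last target.

## Working session

There is one attempt and no reset: what is moved stays moved. The work goes in short steps, Python scripts to look and compute and a tool call to move; the robot and the scene stay as the last step left them, time stands still between calls to the robot, and variables do not carry over. Pictures are saved under pics/ and viewed, and the job is handed in when it is done.

Besides the shell and the picture viewer there is one more tool, called as a command line: name --argument value ..., lists and objects as JSON in quotes. jog_arm: Moves the arm, as the interface text tells. Its arguments: {"type":"object","properties":{"plan":{"type":"array","items":{"type":"object","properties":{"x":{"type":"number"},"y":{"type":"number"},"z":{"type":"number"},"twist":{"type":"number"},"fingers":{"type":"number"}}}},"force":{"type":"number"}},"required":["plan"]}

```bash
ls; mkdir -p pics
python3 - <<'E'
from cell import *
import cv2,numpy as np
print(read_state()); print(hold_point_z if not callable(hold_point_z) else hold_point_z())
for n in ["side","top","wrist"]:
    c=calibration(n); print(n,c)
    cv2.imwrite(f"pics/{n}0.png",grab_frame(n)[:,:,::-1])
E
```

```text
pics
{'t': 0.0, 'joint_pos': array([-1.25502303e+00,  2.60679219e-01, -1.39397570e-01,  1.17268976e+00,
       -6.42085472e-06,  1.57082034e+00]), 'joint_vel': array([ 6.27553118e-04,  2.59710254e-05,  8.35544953e-04, -1.38024582e-03,
       -3.35518629e-05, -1.53569766e-03]), 'joint_efforts': array([ 1.64054538e-03, -4.05681145e+01,  2.53922260e+01,  1.86594209e-02,
        2.20446611e-05, -1.02040121e-05]), 'eef_pos': array([ 0.16282302, -0.49838587,  0.23045663]), 'orientation': array([-9.72350951e-04,  9.87563182e-01,  1.57219563e-01, -1.58072590e-04]), 'wrist_force': array([-0.29080123,  0.20463347, -0.22715484]), 'torque': array([0.01698526, 0.01139471, 0.03189055]), 'gripper_width': 0.08578089854026366}
0.0187
side {'fx': 450.6116072282753, 'fy': 450.6116072282753, 'cx': 282.8261191075673, 'cy': 213.38463113708502, 'T': array([[-0.95414726,  0.21634137, -0.20688018,  0.3714872 ],
       [-0.29905757, -0.71883673,  0.62756539,  0.76807699],
       [-0.01294471,  0.66065889,  0.75057463,  0.96484134],
       [ 0.        ,  0.        ,  0.        ,  1.        ]])}
top {'fx': 455.47837830093147, 'fy': 455.47837830093147, 'cx': 283.0027929947599, 'cy': 214.21669173455712, 'T': array([[ 0.13795342,  0.97000356, -0.20015483,  0.30574284],
       [-0.99042611,  0.13612493, -0.02293724,  0.07770795],
       [ 0.00499686,  0.20140284,  0.97949575,  1.46904788],
       [ 0.        ,  0.        ,  0.        ,  1.        ]])}
wrist {'fx': 300.30883427658557, 'fy': 300.30883427658557, 'cx': 280.61307581307454, 'cy': 206.2466620728796, 'T_tool_cam': array([[ 1.02694111e-03,  9.62097331e-01,  2.72704364e-01,
         6.97329285e-02],
       [ 9.99999375e-01, -1.10882541e-03,  1.46156447e-04,
         4.52992599e-04],
       [ 4.42998256e-04,  2.72704043e-01, -9.62097868e-01,
        -1.42164864e-01],
       [ 0.00000000e+00,  0.00000000e+00,  0.00000000e+00,
         1.00000000e+00]])}
```

View pics/top0.png

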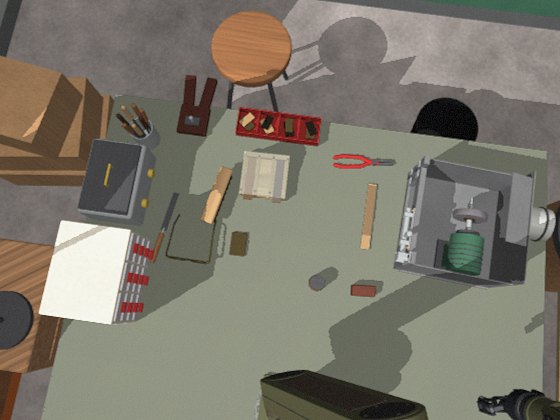

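View pics/side0.png

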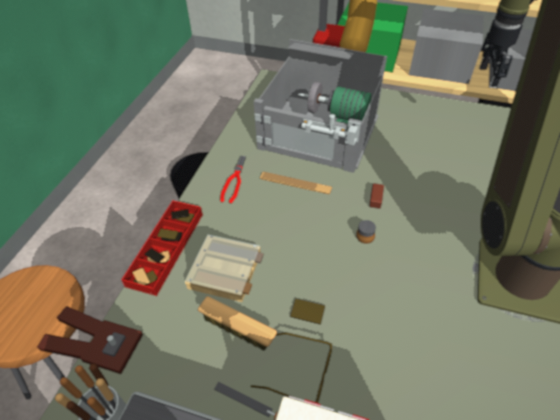

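View pics/wrist0.png

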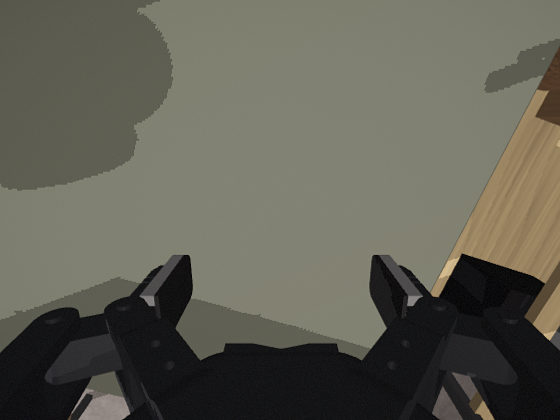

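```bash
cat > h.py <<'E'
from cell import *
import cv2,numpy as np
def ray(n,u,v):
    c=calibration(n);T=c["T"]
    d=T[:3,:3]@np.array([(u-c["cx"])/c["fx"],-(v-c["cy"])/c["fy"],-1.]);return T[:3,3],d
def onz(n,u,v,z):
    o,d=ray(n,u,v);return o+d*(z-o[2])/d[2]
def tri(a,b):
    (o1,d1),(o2,d2)=ray("top",*a),ray("side",*b)
    s=np.linalg.lstsq(np.c_[d1,-d2],o2-o1,rcond=None)[0]
    p,q=o1+s[0]*d1,o2+s[1]*d2
    return (p+q)/2,np.linalg.norm(p-q)
def proj(n,P):
    c=calibration(n);T=c["T"];p=T[:3,:3].T@(np.asarray(P)-T[:3,3])
    return c["cx"]+c["fx"]*p[0]/-p[2],c["cy"]-c["fy"]*p[1]/-p[2]
def crop(src,dst,x0,y0,x1,y1,k):
    im=cv2.imread(src)[y0:y1,x0:x1];cv2.imwrite(dst,cv2.resize(im,None,fx=k,fy=k,interpolation=cv2.INTER_NEAREST))
E
python3 - <<'E'
from h import *
crop("pics/top0.png","pics/a1.png",330,140,560,290,3)
crop("pics/top0.png","pics/a2.png",195,130,345,240,5)
crop("pics/side0.png","pics/a3.png",240,40,400,210,3)
crop("pics/side0.png","pics/a4.png",170,220,290,310,6)
E
```

```text
(no output)
```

View pics/a1.png

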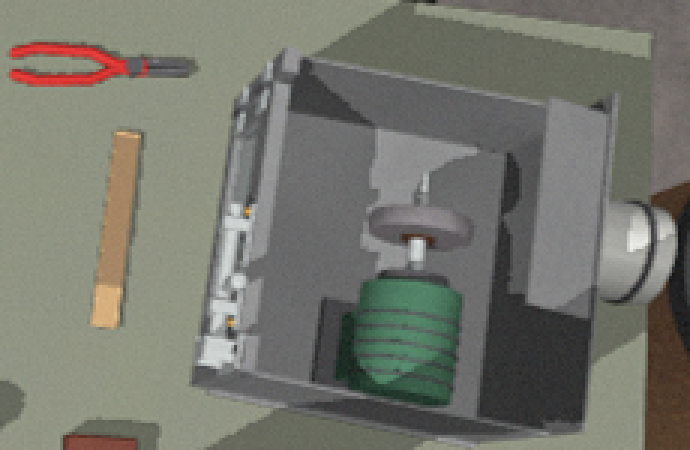

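View pics/a2.png

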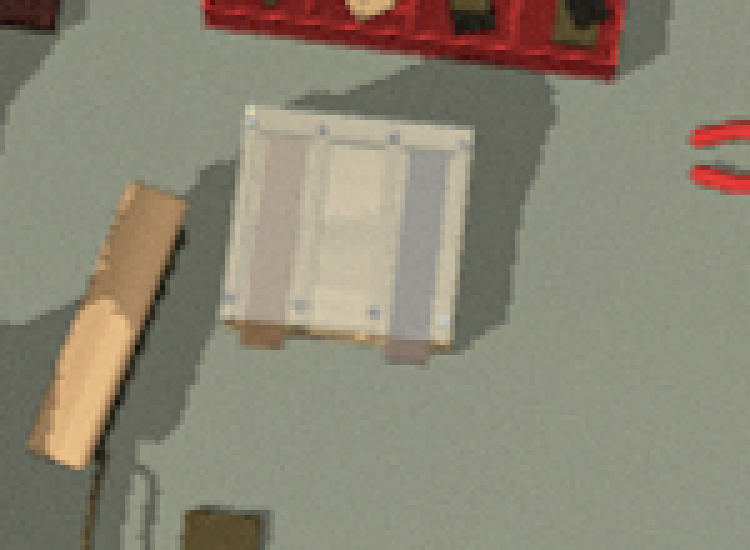

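View pics/a3.png

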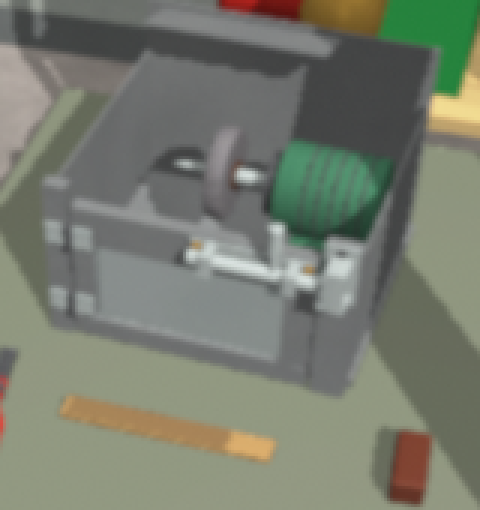

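View pics/a4.png

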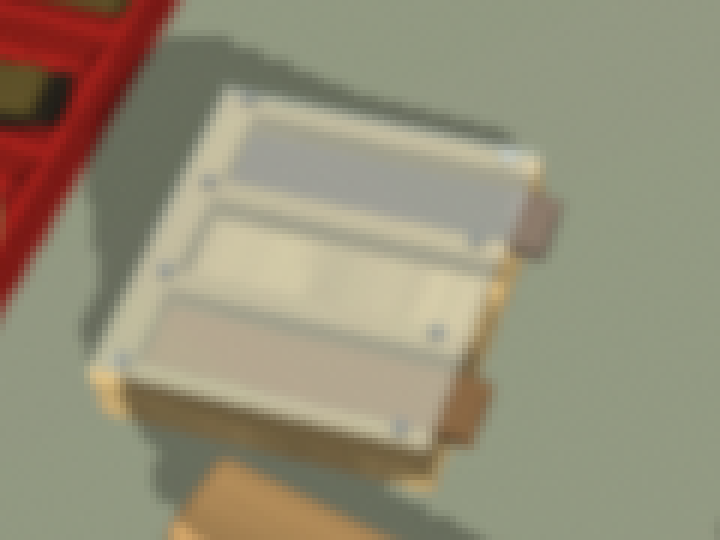

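Run:
```python
from h import *
np.set_printoptions(precision=4,suppress=True)
im=cv2.imread("pics/top0.png")
hsv=cv2.cvtColor(im,cv2.COLOR_BGR2HSV)
m=((hsv[...,0]<22)&(hsv[...,1]>70)&(hsv[...,2]>90)).astype(np.uint8)
m[:, :350]=0;m[:,390:]=0;m[:170]=0;m[262:]=0
cs=max(cv2.findContours(m,0,2)[0],key=cv2.contourArea)
r=cv2.minAreaRect(cs);b=cv2.boxPoints(r);print(r,b)
W=np.array([onz("top",u,v,.006) for u,v in b]);print(W,W.mean(0),[np.linalg.norm(W[i]-W[(i+1)%4]) for i in range(4)])
im=cv2.imread("pics/side0.png")
hsv=cv2.cvtColor(im,cv2.COLOR_BGR2HSV)
m=((hsv[...,0]<22)&(hsv[...,1]>70)&(hsv[...,2]>90)).astype(np.uint8)
m[:165]=0;m[200:]=0;m[:,:250]=0;m[:,340:]=0
cs=max(cv2.findContours(m,0,2)[0],key=cv2.contourArea)
r=cv2.minAreaRect(cs);b=cv2.boxPoints(r);print(r,b)
W=np.array([onz("side",u,v,.006) for u,v in b]);print(W,W.mean(0),[np.linalg.norm(W[i]-W[(i+1)%4]) for i in range(4)])
print("rack")
for n,cc in (("top",[(247,105),(475,128),(452,347),(220,322)]),("side",[(228,88),(540,152),(435,447),(90,365)])):
    o,k=((195,130),5) if n=="top" else ((170,220),6)
    W=np.array([onz(n,o[0]+u/k,o[1]+v/k,.037) for u,v in cc]);print(n,W,W.mean(0),[np.linalg.norm(W[i]-W[(i+1)%4]) for i in range(4)])
print("knob top")
print(tri((330+240/3,140+280/3),(240+277/3,40+228/3)))
```

```text
((368.2461853027344, 216.03077697753906), (9.178569793701172, 65.9864730834961), 7.125016689300537) [[359.6    248.2   ]
 [367.7847 182.7231]
 [376.8923 183.8616]
 [368.7077 249.3385]]
[[ 0.528  -0.1487  0.006 ]
 [ 0.75   -0.1528  0.006 ]
 [ 0.7503 -0.1833  0.006 ]
 [ 0.5284 -0.1783  0.006 ]] [ 0.6392 -0.1658  0.006 ] [np.float64(0.22197949606548106), np.float64(0.030445432840196986), np.float64(0.2219170808895942), np.float64(0.029558728533894203)]
((295.4080810546875, 182.41883850097656), (72.35054016113281, 8.552468299865723), 12.380758285522461) [[259.1572 178.8394]
 [260.991  170.4858]
 [331.6589 185.9983]
 [329.8252 194.3519]]
[[ 0.7466 -0.1465  0.006 ]
 [ 0.7535 -0.183   0.006 ]
 [ 0.5286 -0.1798  0.006 ]
 [ 0.5258 -0.1445  0.006 ]] [ 0.6386 -0.1635  0.006 ] [np.float64(0.037163638982619186), np.float64(0.2249121198287075), np.float64(0.0353368273218882), np.float64(0.22087536469568514)]
rack
top [[0.7918 0.2669 0.037 ]
 [0.797  0.1156 0.037 ]
 [0.6479 0.1103 0.037 ]
 [0.6434 0.2613 0.037 ]] [0.72   0.1885 0.037 ] [np.float64(0.1513810969157086), np.float64(0.14924698113514387), np.float64(0.1510947254773478), np.float64(0.14843055642457548)]
side [[0.7941 0.1207 0.037 ]
 [0.6508 0.1143 0.037 ]
 [0.6422 0.2644 0.037 ]
 [0.7897 0.2694 0.037 ]] [0.7192 0.1922 0.037 ] [np.float64(0.1434182250538345), np.float64(0.15036457394107006), np.float64(0.14763892654792232), np.float64(0.14875121747305606)]
knob top
(array([ 0.5591, -0.2551,  0.2009]), np.float64(0.002006078252609409))
```

```bash
cat >> h.py <<'E'
from scipy.spatial.transform import Rotation as Ro
def pose():
    s=read_state();w,x,y,z=s["orientation"];return s,np.array(s["eef_pos"]),Ro.from_quat([x,y,z,w]).as_matrix()
def go(t,phi):
    s,p,R=pose();d=R.T@(np.array(t)-p);cur=np.arctan2(R[1,0],R[0,0])
    print("t",round(s["t"],2),"at",p.round(4),"phi",round(cur,4),"-> shift",d.round(4),"twist",round(-(phi-cur),4),"F",np.round(s["wrist_force"],1),"w",round(s["gripper_width"],4))
E
python3 -c "
from h import *
go([.584,-.1635,.26],-.019)
go([.40,-.10,.26],-.019)
go([.584,-.1635,.06],-.019)"
```

```text
t 0.15 at [ 0.1629 -0.4985  0.2307] phi 0.3158 -> shift [ 0.5043 -0.1877 -0.029 ] twist 0.3348 F [-0.2  0.3  0. ] w 0.0855
t 0.15 at [ 0.1629 -0.4985  0.2307] phi 0.3158 -> shift [ 0.3492 -0.3052 -0.0289] twist 0.3348 F [-0.2  0.3  0. ] w 0.0855
t 0.15 at [ 0.1629 -0.4985  0.2307] phi 0.3158 -> shift [ 0.5043 -0.1874  0.171 ] twist 0.3348 F [-0.2  0.3  0. ] w 0.0855
```

jog_arm --plan '[{"x": 0.35, "y": -0.305, "z": -0.029, "twist": 0.335, "fingers": 0.55}, {"x": 0.35, "y": -0.305, "z": -0.029, "twist": 0.335, "fingers": 0.55}, {"x": 0.35, "y": -0.305, "z": -0.029, "twist": 0.335, "fingers": 0.55}, {"x": 0.35, "y": -0.305, "z": -0.029, "twist": 0.335, "fingers": 0.55}, {"x": 0.35, "y": -0.305, "z": -0.029, "twist": 0.335, "fingers": 0.55}, {"x": 0.35, "y": -0.305, "z": -0.029, "twist": 0.335, "fingers": 0.55}, {"x": 0.35, "y": -0.305, "z": -0.029, "twist": 0.335, "fingers": 0.55}, {"x": 0.35, "y": -0.305, "z": -0.029, "twist": 0.335, "fingers": 0.55}, {"x": 0.504, "y": -0.188, "z": 0.03, "twist": 0.335, "fingers": 0.55}, {"x": 0.504, "y": -0.188, "z": 0.09, "twist": 0.335, "fingers": 0.55}]'

```text
t: 1.15
eef_pos: [0.4602, -0.1606, 0.2199]
orientation: [0.001, 1.0, -0.008, 0.003]
wrist_force: [0.7, -0.7, 0.9]
gripper_width: 0.0469
```

jog_arm --plan '[{"z": 0.0}, {"z": 0.0}]'

```text
invalid input
```

```bash
python3 -c "
from h import *
go([.584,-.1635,.10],-.019)
"
```

```text
t 1.15 at [ 0.4602 -0.1606  0.2199] phi -0.016 -> shift [0.1231 0.0007 0.1207] twist 0.003 F [ 0.7 -0.7  0.9] w 0.0469
```

jog_arm --plan '[{"x": 0.1, "y": 0.0, "z": 0.09, "twist": 0.0, "fingers": 0.55}, {"x": 0.1, "y": 0.0, "z": 0.09, "twist": 0.0, "fingers": 0.55}, {"x": 0.1, "y": 0.0, "z": 0.09, "twist": 0.0, "fingers": 0.55}, {"x": 0.1, "y": 0.0, "z": 0.09, "twist": 0.0, "fingers": 0.55}, {"x": 0.1, "y": 0.0, "z": 0.09, "twist": 0.0, "fingers": 0.55}]'

```text
t: 1.65
eef_pos: [0.5558, -0.1633, 0.1268]
orientation: [-0.0, 1.0, -0.009, -0.002]
wrist_force: [-0.8, -0.2, 0.1]
gripper_width: 0.0467
```

```bash
python3 -c "
from h import *
go([.584,-.1635,.003],-.019)
cv2.imwrite('pics/w1.png',grab_frame('wrist')[:,:,::-1])
"
```

```text
t 1.65 at [ 0.5558 -0.1633  0.1268] phi -0.0188 -> shift [ 0.0286 -0.0002  0.1237] twist 0.0002 F [-0.8 -0.2  0.1] w 0.0467
```

View pics/w1.png

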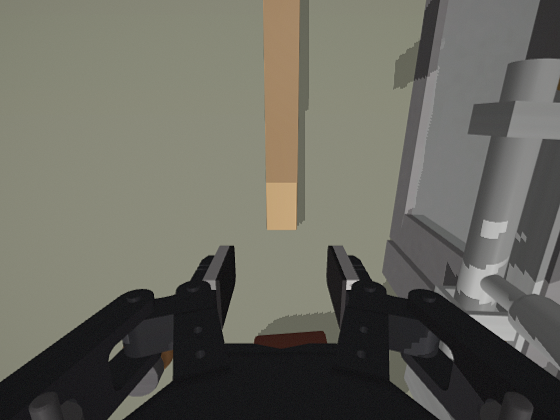

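```bash
cat >> h.py <<'E'
def wray(u,v,p,R):
    c=calibration("wrist");T=c["T_tool_cam"]
    d=T[:3,:3]@np.array([(u-c["cx"])/c["fx"],-(v-c["cy"])/c["fy"],-1.])
    return p+R@T[:3,3],R@d
def wonz(u,v,z,p,R):
    o,d=wray(u,v,p,R);return o+d*(z-o[2])/d[2]
E
python3 -c "
from h import *
s,p,R=pose()
for q in [(282,230),(266,180),(298,180),(265,10),(300,10)]: print(q,wonz(*q,.008,p,R).round(4))
print(onz('top',394.3,267.3,0),onz('top',394.3,267.3,.185))
"
```

```text
(282, 230) [ 0.5282 -0.1645  0.008 ]
(266, 180) [ 0.5755 -0.1511  0.008 ]
(298, 180) [ 0.575  -0.1794  0.008 ]
(265, 10) [ 0.7074 -0.1545  0.008 ]
(300, 10) [ 0.7069 -0.1813  0.008 ]
[ 0.48291765 -0.26682859  0.        ] [ 0.46060569 -0.22344045  0.185     ]
```

jog_arm --plan '[{"x": 0.028, "y": 0.002, "z": 0.04, "twist": 0.0, "fingers": 0.55}, {"x": 0.028, "y": 0.002, "z": 0.08, "twist": 0.0, "fingers": 0.55}, {"x": 0.028, "y": 0.002, "z": 0.11, "twist": 0.0, "fingers": 0.55}, {"x": 0.028, "y": 0.002, "z": 0.12, "twist": 0.0, "fingers": 0.55}, {"x": 0.028, "y": 0.002, "z": 0.124, "twist": 0.0, "fingers": 0.55}, {"x": 0.028, "y": 0.002, "z": 0.124, "twist": 0.0, "fingers": 0.55}]'

```text
t: 2.3
eef_pos: [0.5852, -0.1666, 0.0056]
orientation: [0.0, 1.0, -0.01, 0.001]
wrist_force: [-0.1, 0.5, 0.2]
gripper_width: 0.0474
```

```bash
python3 -c "
from h import *
go([.583,-.165,.002],-.019)
cv2.imwrite('pics/w2.png',grab_frame('wrist')[:,:,::-1])
"
```

```text
t 2.3 at [ 0.5852 -0.1666  0.0056] phi -0.0196 -> shift [-0.0022 -0.0016  0.0036] twist -0.0006 F [-0.1  0.5  0.2] w 0.0474
```

View pics/w2.png

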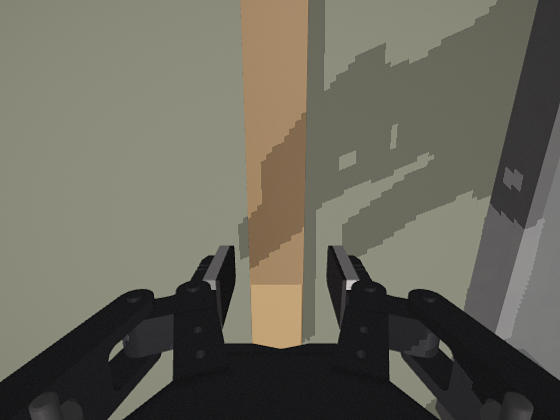

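jog_arm --plan '[{"x": 0.0, "y": -0.001, "z": 0.003, "twist": 0.0, "fingers": 0.55}, {"x": 0.0, "y": -0.001, "z": 0.003, "twist": 0.0, "fingers": 0.2}, {"x": 0.0, "y": -0.001, "z": 0.003, "twist": 0.0, "fingers": 0.2}, {"x": 0.0, "y": -0.001, "z": 0.003, "twist": 0.0, "fingers": 0.2}, {"x": 0.0, "y": -0.001, "z": 0.003, "twist": 0.0, "fingers": 0.2}]' --force 50

```text
t: 2.85
eef_pos: [0.5854, -0.1654, 0.0022]
orientation: [0.0, 1.0, -0.01, 0.001]
wrist_force: [-2.0, -0.7, 6.3]
gripper_width: 0.0263
```

jog_arm --plan '[{"x": 0.0, "y": 0.0, "z": -0.02, "twist": 0.0, "fingers": 0.2}, {"x": 0.0, "y": 0.0, "z": -0.06, "twist": 0.0, "fingers": 0.2}, {"x": 0.0, "y": 0.0, "z": -0.09, "twist": 0.0, "fingers": 0.2}, {"x": 0.0, "y": 0.0, "z": -0.09, "twist": 0.0, "fingers": 0.2}, {"x": 0.0, "y": 0.0, "z": -0.09, "twist": 0.0, "fingers": 0.2}]'

```text
t: 3.35
eef_pos: [0.5852, -0.1654, 0.0917]
orientation: [0.0, 1.0, -0.01, 0.001]
wrist_force: [-0.3, 0.7, -1.7]
gripper_width: 0.0262
```

```bash
python3 -c "
from h import *
go([.459,.181,.09],.034)
for q in [(224,225),(222,256),(195,262),(240,232),(248,240),(317,283)]: print(q,onz('top',*q,.01).round(3),onz('top',*q,.046).round(3))
cv2.imwrite('pics/w3.png',grab_frame('wrist')[:,:,::-1])
"
```

```text
t 3.35 at [ 0.5852 -0.1654  0.0917] phi -0.0192 -> shift [-0.1328 -0.3439  0.0013] twist -0.0532 F [-0.3  0.7 -1.7] w 0.0262
(224, 225) [0.542 0.297 0.01 ] [0.536 0.292 0.046]
(222, 256) [0.441 0.287 0.01 ] [0.438 0.282 0.046]
(195, 262) [0.41  0.369 0.01 ] [0.408 0.362 0.046]
(240, 232) [0.526 0.242 0.01 ] [0.521 0.238 0.046]
(248, 240) [0.504 0.212 0.01 ] [0.499 0.209 0.046]
(317, 283) [ 0.398 -0.026  0.01 ] [ 0.396 -0.023  0.046]
```

View pics/w3.png

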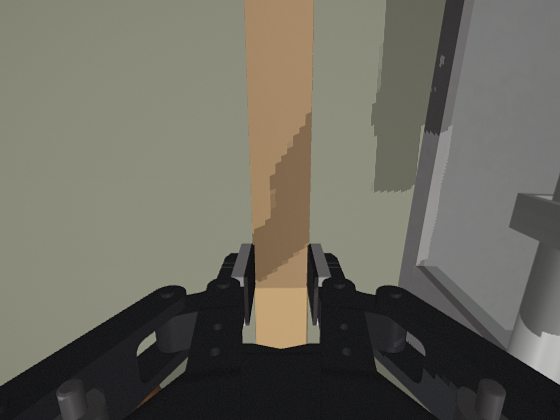

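jog_arm --plan '[{"x": -0.133, "y": -0.344, "z": 0.0, "twist": -0.053, "fingers": 0.2}, {"x": -0.133, "y": -0.344, "z": 0.0, "twist": -0.053, "fingers": 0.2}, {"x": -0.133, "y": -0.344, "z": 0.0, "twist": -0.053, "fingers": 0.2}, {"x": -0.133, "y": -0.344, "z": 0.0, "twist": -0.053, "fingers": 0.2}, {"x": -0.133, "y": -0.344, "z": 0.0, "twist": -0.053, "fingers": 0.2}, {"x": -0.133, "y": -0.344, "z": 0.0, "twist": -0.053, "fingers": 0.2}, {"x": -0.133, "y": -0.344, "z": 0.0, "twist": -0.053, "fingers": 0.2}, {"x": -0.133, "y": -0.344, "z": 0.0, "twist": -0.053, "fingers": 0.2}, {"x": -0.133, "y": -0.344, "z": 0.03, "twist": -0.053, "fingers": 0.2}, {"x": -0.133, "y": -0.344, "z": 0.06, "twist": -0.053, "fingers": 0.2}]'

```text
t: 4.4
eef_pos: [0.4744, 0.0577, 0.0615]
orientation: [-0.02, 0.999, 0.048, 0.0]
wrist_force: [0.0, -0.6, -0.8]
gripper_width: 0.0262
```

jog_arm --plan '[{"x": 0.0, "y": 0.0, "z": 0.008, "twist": 0.0, "fingers": 0.2}, {"x": 0.0, "y": 0.0, "z": 0.008, "twist": 0.0, "fingers": 0.2}, {"x": 0.0, "y": 0.0, "z": 0.008, "twist": 0.0, "fingers": 0.2}]'

```text
t: 4.7
eef_pos: [0.4732, 0.0585, 0.0531]
orientation: [-0.02, 0.999, 0.048, -0.001]
wrist_force: [0.1, -0.8, 0.1]
gripper_width: 0.0257
```

```bash
python3 -c "
from h import *
go([.459,.181,.023],.034)
for n in ['wrist','top','side']: cv2.imwrite('pics/%s4.png'%n,grab_frame(n)[:,:,::-1])
crop('pics/top4.png','pics/a5.png',195,130,345,240,5)
crop('pics/side4.png','pics/a6.png',170,200,350,320,4)
"
```

```text
t 4.7 at [0.4732 0.0585 0.0531] phi 0.0963 -> shift [-0.0023 -0.122   0.0351] twist 0.0623 F [ 0.1 -0.8  0.1] w 0.0257
```

View pics/wrist4.png

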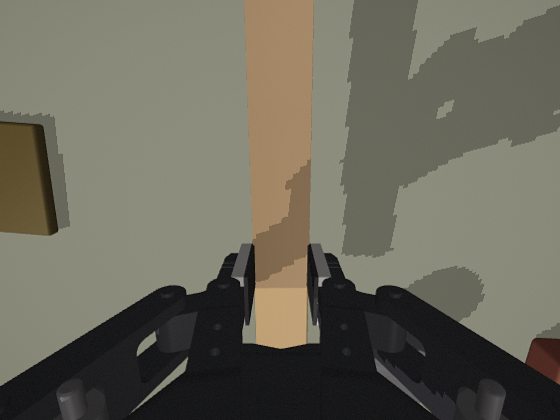

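View pics/a5.png

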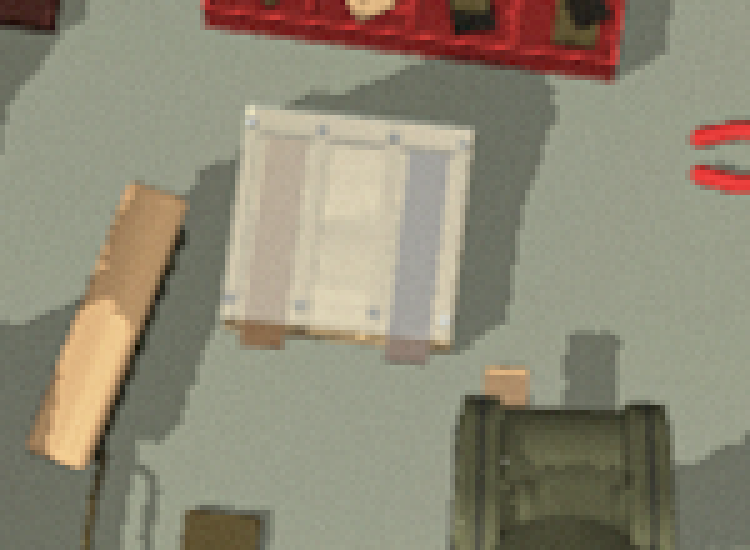

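View pics/a6.png

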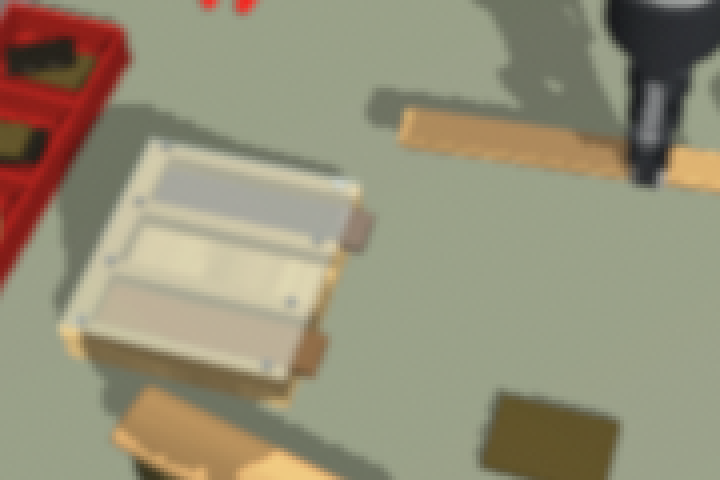

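```bash
python3 -c "
from h import *
s,p,R=pose();print(s['joint_pos'],R)
j=s['joint_pos'];print(j[1]-j[2]+j[3])
"
```

```text
[ 0.09660152  0.33258422 -0.55037846  0.68758897  0.04018904  3.14128879] [[ 9.95308337e-01  9.66856925e-02 -3.63189971e-03]
 [ 9.67535418e-02 -9.94503692e-01  4.00144798e-02]
 [ 2.56890021e-04 -4.01781446e-02 -9.99192499e-01]]
1.570551645596502
```

jog_arm --plan '[{"x": 0.0, "y": 0.0, "z": -0.04, "twist": -0.1, "fingers": 0.2}, {"x": 0.0, "y": 0.0, "z": -0.08, "twist": -0.2, "fingers": 0.2}, {"x": 0.0, "y": 0.0, "z": -0.1, "twist": -0.3, "fingers": 0.2}, {"x": 0.0, "y": 0.0, "z": -0.1, "twist": -0.3, "fingers": 0.2}]'

```text
t: 5.25
eef_pos: [0.4764, 0.0552, 0.1568]
orientation: [-0.02, 0.98, 0.198, 0.006]
wrist_force: [0.7, 0.7, -0.5]
gripper_width: 0.0259
```

```bash
python3 -c "
from h import *
s,p,R=pose();print(s['joint_pos'],p,R)
"
```

```text
[ 0.08842028  0.22470927 -0.39078363  0.94855933  0.04019921  2.83220328] [0.47636329 0.05515714 0.15680282] [[ 0.92182969  0.38758227  0.00316344]
 [ 0.38714574 -0.92112305  0.04062644]
 [ 0.01866001 -0.03622594 -0.9991694 ]]
```

jog_arm --plan '[{"x": 0.0, "y": 0.0, "z": 0.0, "twist": -0.15, "fingers": 0.2}, {"x": 0.0, "y": 0.0, "z": 0.0, "twist": -0.3, "fingers": 0.2}, {"x": 0.0, "y": 0.0, "z": 0.0, "twist": -0.45, "fingers": 0.2}, {"x": 0.0, "y": 0.0, "z": 0.0, "twist": -0.6, "fingers": 0.2}, {"x": 0.0, "y": 0.0, "z": 0.0, "twist": -0.75, "fingers": 0.2}, {"x": 0.0, "y": 0.0, "z": 0.0, "twist": -0.9, "fingers": 0.2}, {"x": 0.0, "y": 0.0, "z": 0.0, "twist": -1.05, "fingers": 0.2}, {"x": 0.0, "y": 0.0, "z": 0.0, "twist": -1.2, "fingers": 0.2}, {"x": 0.0, "y": 0.0, "z": 0.0, "twist": -1.35, "fingers": 0.2}, {"x": 0.0, "y": 0.0, "z": 0.0, "twist": -1.5, "fingers": 0.2}]'

```text
t: 6.25
eef_pos: [0.4726, 0.0549, 0.152]
orientation: [-0.014, 0.581, 0.814, 0.014]
wrist_force: [0.1, -0.1, -0.7]
gripper_width: 0.026
```

jog_arm --plan '[{"x": 0.0, "y": 0.0, "z": 0.0, "twist": -0.15, "fingers": 0.2}, {"x": 0.0, "y": 0.0, "z": 0.0, "twist": -0.3, "fingers": 0.2}, {"x": 0.0, "y": 0.0, "z": 0.0, "twist": -0.45, "fingers": 0.2}, {"x": 0.0, "y": 0.0, "z": 0.0, "twist": -0.6, "fingers": 0.2}, {"x": 0.0, "y": 0.0, "z": 0.0, "twist": -0.75, "fingers": 0.2}, {"x": 0.0, "y": 0.0, "z": 0.0, "twist": -0.9, "fingers": 0.2}, {"x": 0.0, "y": 0.0, "z": 0.0, "twist": -1.05, "fingers": 0.2}, {"x": 0.0, "y": 0.0, "z": 0.0, "twist": -1.2, "fingers": 0.2}, {"x": 0.0, "y": 0.0, "z": 0.0, "twist": -1.35, "fingers": 0.2}, {"x": 0.0, "y": 0.0, "z": 0.0, "twist": -1.5, "fingers": 0.2}]'

```text
t: 7.25
eef_pos: [0.4726, 0.0549, 0.152]
orientation: [-0.001, -0.13, 0.991, 0.02]
wrist_force: [-0.0, -0.7, -0.9]
gripper_width: 0.0262
```

jog_arm --plan '[{"x": 0.0, "y": 0.0, "z": 0.0, "twist": -0.15, "fingers": 0.2}, {"x": 0.0, "y": 0.0, "z": 0.0, "twist": -0.3, "fingers": 0.2}, {"x": 0.0, "y": 0.0, "z": 0.0, "twist": -0.45, "fingers": 0.2}, {"x": 0.0, "y": 0.0, "z": 0.0, "twist": -0.6, "fingers": 0.2}, {"x": 0.0, "y": 0.0, "z": 0.0, "twist": -0.75, "fingers": 0.2}, {"x": 0.0, "y": 0.0, "z": 0.0, "twist": -0.9, "fingers": 0.2}, {"x": 0.0, "y": 0.0, "z": 0.0, "twist": -1.05, "fingers": 0.2}, {"x": 0.0, "y": 0.0, "z": 0.0, "twist": -1.2, "fingers": 0.2}, {"x": 0.0, "y": 0.0, "z": 0.0, "twist": -1.35, "fingers": 0.2}, {"x": 0.0, "y": 0.0, "z": 0.0, "twist": -1.5, "fingers": 0.2}]'

```text
t: 8.25
eef_pos: [0.4726, 0.055, 0.152]
orientation: [-0.013, 0.771, -0.637, -0.015]
wrist_force: [-0.1, 0.6, -0.2]
gripper_width: 0.0263
```

```bash
python3 -c "
from h import *
s,p,R=pose();print(s['joint_pos'],p,R[:,2],s['t'])
"
```

```text
[ 0.08867333  0.22939952 -0.39808842  0.94623902  0.04025591 -1.6718538 ] [0.47258251 0.05496102 0.1520107 ] [-0.00648074  0.0398276  -0.99918555] 8.25
```

jog_arm --plan '[{"x": 0.0, "y": 0.0, "z": 0.0, "twist": -0.15, "fingers": 0.2}, {"x": 0.0, "y": 0.0, "z": 0.0, "twist": -0.3, "fingers": 0.2}, {"x": 0.0, "y": 0.0, "z": 0.0, "twist": -0.45, "fingers": 0.2}, {"x": 0.0, "y": 0.0, "z": 0.0, "twist": -0.6, "fingers": 0.2}, {"x": 0.0, "y": 0.0, "z": 0.0, "twist": -0.75, "fingers": 0.2}, {"x": 0.0, "y": 0.0, "z": 0.0, "twist": -0.9, "fingers": 0.2}, {"x": 0.0, "y": 0.0, "z": 0.0, "twist": -1.05, "fingers": 0.2}, {"x": 0.0, "y": 0.0, "z": 0.0, "twist": -1.2, "fingers": 0.2}, {"x": 0.0, "y": 0.0, "z": 0.0, "twist": -1.35, "fingers": 0.2}, {"x": 0.0, "y": 0.0, "z": 0.0, "twist": -1.5, "fingers": 0.2}]'

```text
t: 9.25
eef_pos: [0.472, 0.061, 0.152]
orientation: [-0.017, 0.998, 0.053, -0.002]
wrist_force: [-0.4, -0.1, 0.3]
gripper_width: 0.0261
```

```bash
python3 -c "
from h import *
s,p,R=pose();print(s['joint_pos'],p,R[:,2],s['t'])
"
```

```text
[ 0.10560638  0.22882868 -0.39862421  0.94514803  0.03411363 -3.14173685] [0.4719778  0.06101911 0.1520221 ] [-0.00538872  0.03372689 -0.99941656] 9.25
```

jog_arm --plan '[{"x": 0.0, "y": 0.0, "z": 0.0, "twist": -0.14, "fingers": 0.2}, {"x": 0.0, "y": 0.0, "z": 0.0, "twist": -0.14, "fingers": 0.2}]'

```text
t: 9.45
eef_pos: [0.4644, 0.0986, 0.1521]
orientation: [-0.003, 0.995, 0.101, 0.001]
wrist_force: [0.3, 0.5, -0.8]
gripper_width: 0.0263
```

```bash
python3 -c "
from h import *
s,p,R=pose();print(s['joint_pos'],p,R[:,2],s['t'])
"
```

```text
[ 0.20491771  0.22385037 -0.40466464  0.93978823  0.00642761 -3.13921026] [0.46438449 0.09861874 0.1521072 ] [ 0.00113294  0.00680039 -0.99997624] 9.45
```

```bash
python3 -c "
from h import *
go([.452,.181,.06],.034)
"
```

```text
t 9.45 at [0.4644 0.0986 0.1521] phi 0.2025 -> shift [ 0.0042 -0.0826  0.0927] twist 0.1685 F [ 0.3  0.5 -0.8] w 0.0263
```

jog_arm --plan '[{"x": 0.004, "y": -0.04, "z": 0.0, "twist": 0.1, "fingers": 0.2}, {"x": 0.004, "y": -0.083, "z": 0.02, "twist": 0.169, "fingers": 0.2}, {"x": 0.004, "y": -0.083, "z": 0.06, "twist": 0.169, "fingers": 0.2}, {"x": 0.004, "y": -0.083, "z": 0.093, "twist": 0.169, "fingers": 0.2}, {"x": 0.004, "y": -0.083, "z": 0.103, "twist": 0.169, "fingers": 0.2}, {"x": 0.004, "y": -0.083, "z": 0.103, "twist": 0.169, "fingers": 0.2}, {"x": 0.004, "y": -0.083, "z": 0.103, "twist": 0.169, "fingers": 0.2}]'

```text
t: 10.15
eef_pos: [0.4543, 0.1783, 0.0511]
orientation: [-0.003, 1.0, 0.014, 0.002]
wrist_force: [0.0, -0.4, 0.8]
gripper_width: 0.0261
```

```bash
python3 -c "
from h import *
go([.459,.181,.023],.034)
s,p,R=pose();print(s['joint_pos'],R[:,2])
for n in ['wrist','top','side']: cv2.imwrite('pics/%s5.png'%n,grab_frame(n)[:,:,::-1])
crop('pics/top5.png','pics/a7.png',195,130,345,240,5)
crop('pics/side5.png','pics/a8.png',170,200,350,320,4)
"
```

```text
t 10.15 at [0.4543 0.1783 0.0511] phi 0.0283 -> shift [ 0.0047 -0.0024  0.0281] twist -0.0057 F [ 0.  -0.4  0.8] w 0.0261
[ 0.37134782  0.34778976 -0.53309206  0.68444172  0.00417726 -2.79853634] [ 0.00358388  0.00587842 -0.9999763 ]
```

View pics/wrist5.png

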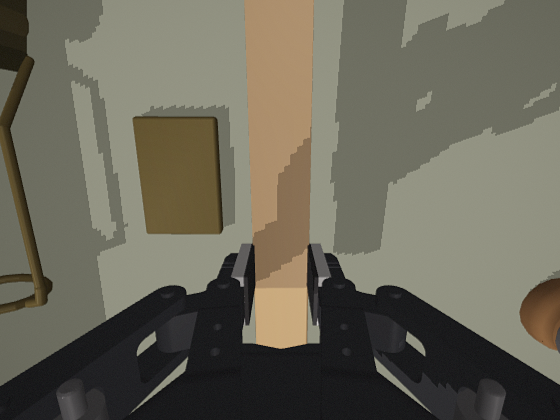

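View pics/a7.png

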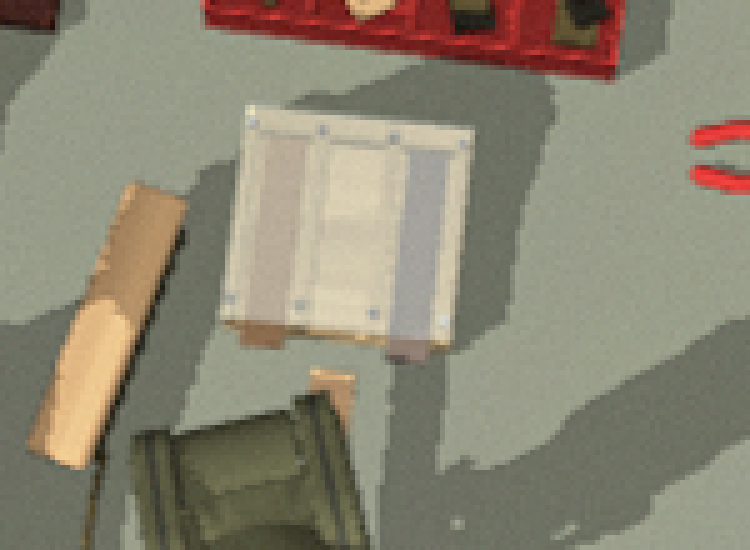

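View pics/a8.png

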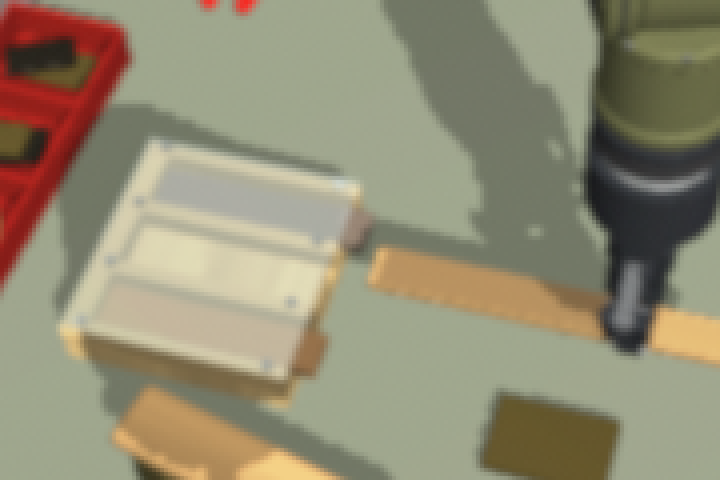

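```bash
python3 -c "
from h import *
T=lambda u,v:(195+u/5,130+v/5)
S=lambda u,v:(170+u/4,200+v/4)
print(tri(T(312,369),S(371,281)),tri(T(355,374),S(380,249)))
# neighbours tip edges at z .026+-: top face z? 
for z in (.022,.026): print([onz('top',*T(u,v),z).round(4) for u,v in [(262,347),(409,362)]])
print([onz('side',*S(u,v),.026).round(4) for u,v in [(372,228),(326,352)]])
print('expected tip',np.array([.4543,.1783])+.163*np.array([np.cos(.0283),np.sin(.0283)]))
"
```

```text
(array([0.61554146, 0.19613044, 0.05456386]), np.float64(0.0028486970529258407)) (array([0.61828631, 0.16895214, 0.04945501]), np.float64(0.0008119101609278487))
[array([0.6342, 0.2335, 0.022 ]), array([0.6376, 0.137 , 0.022 ])]
[array([0.6333, 0.2331, 0.026 ]), array([0.6367, 0.1369, 0.026 ])]
[array([0.6344, 0.1396, 0.026 ]), array([0.6309, 0.235 , 0.026 ])]
expected tip [0.61723473 0.18291228]
```

jog_arm --plan '[{"x": 0.0, "y": -0.002, "z": 0.0245, "twist": -0.006, "fingers": 0.2}, {"x": 0.0, "y": -0.002, "z": 0.0245, "twist": -0.006, "fingers": 0.2}, {"x": 0.015, "y": -0.002, "z": 0.0245, "twist": -0.006, "fingers": 0.2}, {"x": 0.03, "y": -0.002, "z": 0.0245, "twist": -0.006, "fingers": 0.2}, {"x": 0.045, "y": -0.002, "z": 0.0245, "twist": -0.006, "fingers": 0.2}, {"x": 0.055, "y": -0.002, "z": 0.0245, "twist": -0.006, "fingers": 0.2}, {"x": 0.055, "y": -0.002, "z": 0.0245, "twist": -0.006, "fingers": 0.2}]'

```text
t: 11.0
eef_pos: [0.5105, 0.1825, 0.027]
orientation: [-0.003, 1.0, 0.017, 0.003]
wrist_force: [0.2, 0.6, -0.1]
gripper_width: 0.0259
```

```bash
python3 -c "
from h import *
go([.614,.1859,.0265],.034)
for n in ['wrist','side']: cv2.imwrite('pics/%s6.png'%n,grab_frame(n)[:,:,::-1])
crop('pics/side6.png','pics/a9.png',170,200,350,320,4)
"
```

```text
t 11.0 at [0.5105 0.1825 0.027 ] phi 0.0346 -> shift [0.1035 0.0002 0.0011] twist 0.0006 F [ 0.2  0.6 -0.1] w 0.0259
```

View pics/wrist6.png

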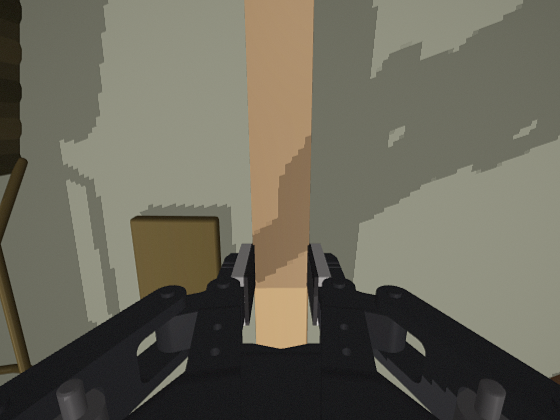

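View pics/a9.png

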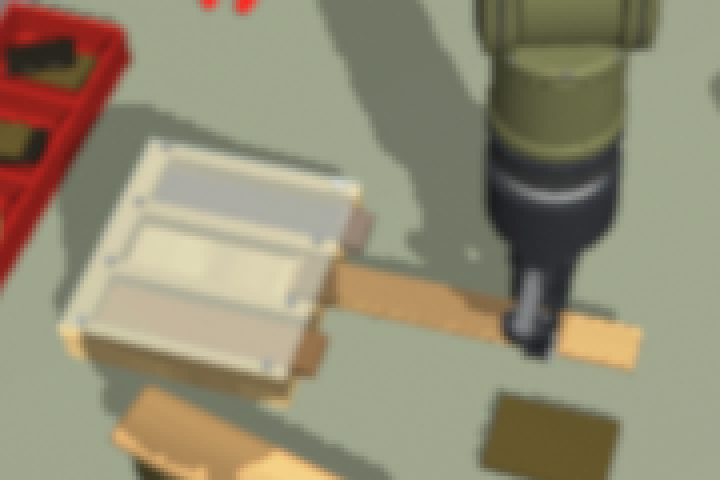

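jog_arm --plan '[{"x": 0.02, "y": 0.0, "z": 0.001, "twist": 0.0, "fingers": 0.2}, {"x": 0.04, "y": 0.0, "z": 0.001, "twist": 0.0, "fingers": 0.2}, {"x": 0.06, "y": 0.0, "z": 0.002, "twist": 0.0, "fingers": 0.2}, {"x": 0.08, "y": 0.0, "z": 0.002, "twist": 0.0, "fingers": 0.2}, {"x": 0.092, "y": 0.0, "z": 0.003, "twist": 0.0, "fingers": 0.2}, {"x": 0.098, "y": 0.0, "z": 0.003, "twist": 0.0, "fingers": 0.2}, {"x": 0.098, "y": 0.0, "z": 0.003, "twist": 0.0, "fingers": 0.2}]'

```text
t: 11.8
eef_pos: [0.6061, 0.1856, 0.0232]
orientation: [-0.003, 1.0, 0.018, 0.001]
wrist_force: [-0.9, -0.2, -1.3]
gripper_width: 0.0262
```

```bash
python3 -c "
from h import *
go([.614,.1859,.0265],.034)
"
```

```text
t 11.8 at [0.6061 0.1856 0.0232] phi 0.0354 -> shift [ 0.0079  0.     -0.0033] twist 0.0014 F [-0.9 -0.2 -1.3] w 0.0262
```

Nearly home; now feel for the stop in small steps.

jog_arm --plan '[{"x": 0.004, "y": 0.0, "z": 0.0, "twist": 0.0, "fingers": 0.2}, {"x": 0.007, "y": 0.0, "z": 0.0, "twist": 0.0, "fingers": 0.2}, {"x": 0.009, "y": 0.0, "z": 0.0, "twist": 0.0, "fingers": 0.2}, {"x": 0.009, "y": 0.0, "z": 0.0, "twist": 0.0, "fingers": 0.2}]'

```text
t: 12.2
eef_pos: [0.6155, 0.1861, 0.0234]
orientation: [-0.003, 1.0, 0.018, 0.001]
wrist_force: [0.2, -0.1, -0.8]
gripper_width: 0.0261
```

jog_arm --plan '[{"x": 0.002, "y": 0.0, "z": 0.0, "twist": 0.0, "fingers": 0.2}, {"x": 0.004, "y": 0.0, "z": 0.0, "twist": 0.0, "fingers": 0.2}, {"x": 0.005, "y": 0.0, "z": 0.0, "twist": 0.0, "fingers": 0.2}, {"x": 0.005, "y": 0.0, "z": 0.0, "twist": 0.0, "fingers": 0.2}]'

```text
t: 12.6
eef_pos: [0.6172, 0.1859, 0.0222]
orientation: [-0.002, 1.0, 0.018, -0.002]
wrist_force: [-6.4, 0.5, 0.1]
gripper_width: 0.0262
```

jog_arm --plan '[{"x": 0.002, "y": 0.0, "z": 0.0, "twist": 0.0, "fingers": 0.2}, {"x": 0.002, "y": 0.0, "z": 0.0, "twist": 0.0, "fingers": 0.2}]'

```text
t: 12.8
eef_pos: [0.6172, 0.1858, 0.0216]
orientation: [-0.002, 1.0, 0.018, -0.004]
wrist_force: [-8.6, -0.6, -0.0]
gripper_width: 0.0258
```

```bash
python3 -c "
from h import *
go([.614,.1859,.0265],.034)
for n in ['top','side']: cv2.imwrite('pics/%s7.png'%n,grab_frame(n)[:,:,::-1])
crop('pics/side7.png','pics/b1.png',170,200,350,320,4)
crop('pics/top7.png','pics/b2.png',195,130,345,240,5)
"
```

```text
t 12.8 at [0.6172 0.1858 0.0216] phi 0.0362 -> shift [-0.0033 -0.0002 -0.0049] twist 0.0022 F [-8.6 -0.6 -0. ] w 0.0258
```

View pics/b1.png

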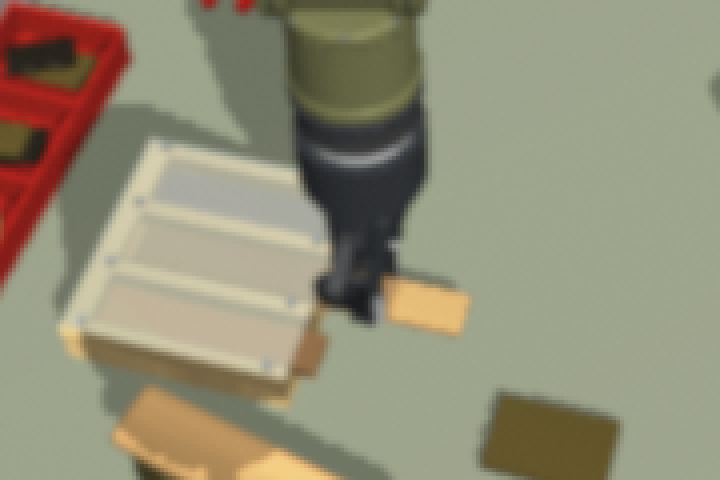

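View pics/b2.png

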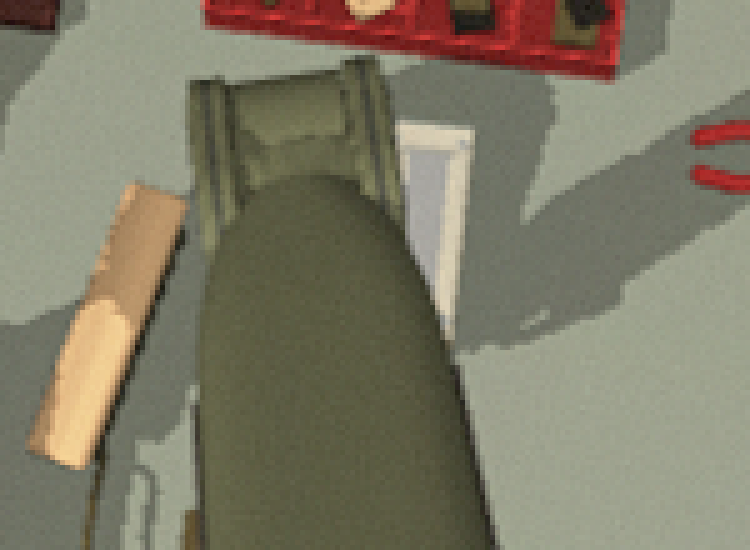

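jog_arm --plan '[{"x": -0.003, "y": 0.0, "z": 0.0, "twist": 0.0, "fingers": 0.25}, {"x": -0.004, "y": 0.0, "z": 0.0, "twist": 0.0, "fingers": 0.45}, {"x": -0.004, "y": 0.0, "z": 0.0, "twist": 0.0, "fingers": 0.45}, {"x": -0.004, "y": 0.0, "z": 0.0, "twist": 0.0, "fingers": 0.45}, {"x": -0.004, "y": 0.0, "z": -0.02, "twist": 0.0, "fingers": 0.45}, {"x": -0.004, "y": 0.0, "z": -0.06, "twist": 0.0, "fingers": 0.45}, {"x": -0.004, "y": 0.0, "z": -0.11, "twist": 0.0, "fingers": 0.45}, {"x": -0.05, "y": 0.0, "z": -0.14, "twist": 0.0, "fingers": 0.45}, {"x": -0.1, "y": 0.0, "z": -0.16, "twist": 0.0, "fingers": 0.45}, {"x": -0.12, "y": 0.05, "z": -0.18, "twist": 0.0, "fingers": 0.45}]'

```text
t: 13.9
eef_pos: [0.5068, 0.1435, 0.1999]
orientation: [-0.004, 1.0, 0.021, 0.002]
wrist_force: [1.3, -1.8, 0.6]
gripper_width: 0.0387
```

```bash
python3 -c "
from h import *
go([.614,.1859,.0265],.034)
for n in ['top','side','wrist']: cv2.imwrite('pics/%s8.png'%n,grab_frame(n)[:,:,::-1])
crop('pics/side8.png','pics/b3.png',170,200,350,320,4)
crop('pics/top8.png','pics/b4.png',195,130,345,240,5)
"
```

```text
t 13.9 at [0.5068 0.1435 0.1999] phi 0.0415 -> shift [ 0.1082 -0.0366  0.1741] twist 0.0075 F [ 1.3 -1.8  0.6] w 0.0387
```

View pics/b3.png

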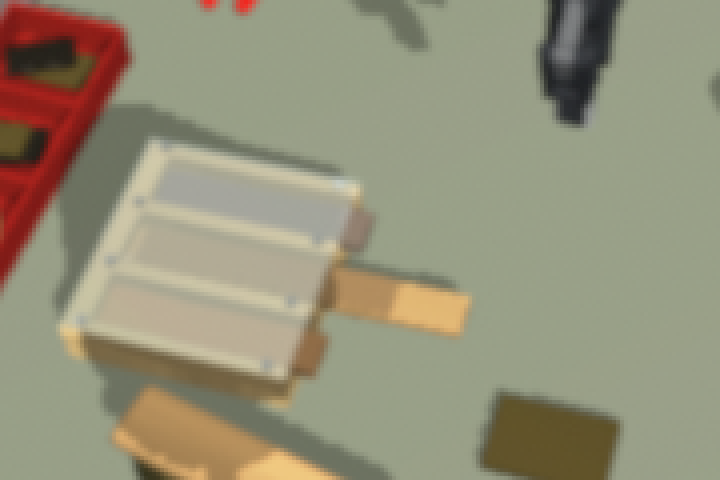

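View pics/wrist8.png

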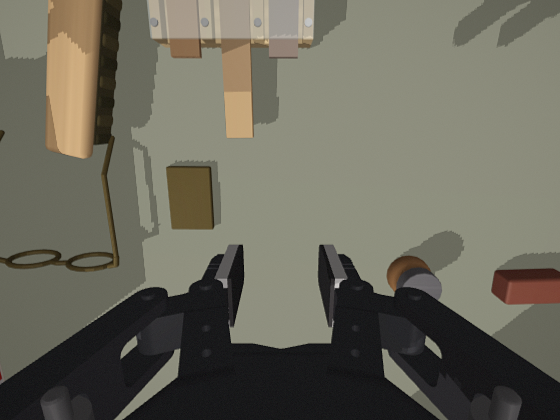

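```bash
python3 -c "
from h import *
S=lambda u,v:(170+u/4,200+v/4)
print([onz('side',*S(u,v),.026).round(4) for u,v in [(470,296),(462,335)]])
s,p,R=pose()
print(wonz(239,138,.026,p,R),wonz(185,57,.03,p,R),wonz(283,57,.03,p,R))
"
```

```text
[array([0.5592, 0.171 , 0.026 ]), array([0.5556, 0.1995, 0.026 ])]
[0.56159517 0.18553442 0.026     ] [0.63543395 0.2363062  0.03      ] [0.63855052 0.14292613 0.03      ]
```

```bash
python3 -c "
from h import *
T=lambda u,v:(330+u/3,140+v/3)
S=lambda u,v:(240+u/3,40+v/3)
print('bottom',onz('top',*T(193,383),0).round(4),onz('top',*T(235,95),0).round(4))
print('bottom side',onz('side',*S(345,395),0).round(4),onz('side',*S(50,325),0).round(4))
print('top posts',onz('side',*S(45,178),.185).round(4),onz('side',*S(352,240),.185).round(4))
print('top top',onz('top',*T(282,50),.185).round(4),onz('top',*T(240,370),.185).round(4))
print('knob top',onz('side',*S(277,225),.206).round(4),onz('top',*T(240,280),.206).round(4))
"
python3 -c "
from h import *
crop('pics/top8.png','pics/b5.png',380,150,460,290,4)
crop('pics/side8.png','pics/b6.png',245,80,380,180,5)
"
```

```text
bottom [ 0.4818 -0.267   0.    ] [ 0.8091 -0.285   0.    ]
bottom side [ 0.4749 -0.2673  0.    ] [ 0.8042 -0.2845  0.    ]
top posts [ 0.8006 -0.2908  0.185 ] [ 0.4905 -0.2779  0.185 ]
top top [ 0.7984 -0.2815  0.185 ] [ 0.4779 -0.2663  0.185 ]
knob top [ 0.5579 -0.2525  0.206 ] [ 0.5591 -0.2538  0.206 ]
```

View pics/b5.png

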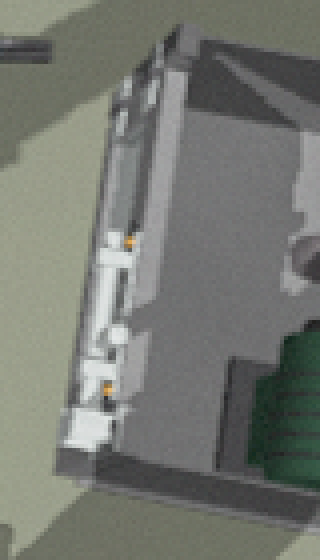

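View pics/b6.png

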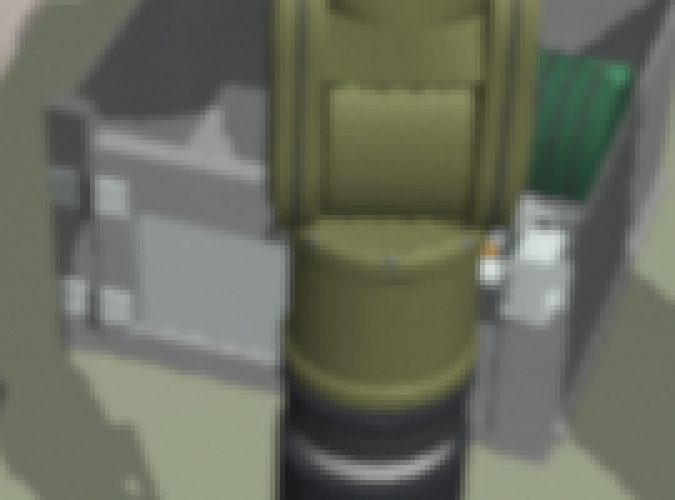

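jog_arm --plan '[{"x": 0.0, "y": 0.0, "z": -0.03, "twist": 0.15, "fingers": 0.45}, {"x": 0.0, "y": 0.0, "z": -0.07, "twist": 0.3, "fingers": 0.45}, {"x": 0.0, "y": 0.03, "z": -0.1, "twist": 0.45, "fingers": 0.45}, {"x": 0.0, "y": 0.06, "z": -0.1, "twist": 0.6, "fingers": 0.45}, {"x": 0.0, "y": 0.09, "z": -0.1, "twist": 0.75, "fingers": 0.45}, {"x": 0.0, "y": 0.12, "z": -0.1, "twist": 0.9, "fingers": 0.45}, {"x": 0.0, "y": 0.15, "z": -0.1, "twist": 1.05, "fingers": 0.45}, {"x": 0.0, "y": 0.18, "z": -0.1, "twist": 1.2, "fingers": 0.45}, {"x": 0.0, "y": 0.21, "z": -0.1, "twist": 1.35, "fingers": 0.45}, {"x": 0.0, "y": 0.24, "z": -0.1, "twist": 1.5, "fingers": 0.45}]'

```text
t: 15.05
eef_pos: [0.5185, -0.1008, 0.2964]
orientation: [-0.003, 0.742, -0.671, -0.001]
wrist_force: [0.3, -0.2, -0.4]
gripper_width: 0.0388
```

```bash
python3 -c "
from h import *
go([.545,-.245,.30],np.pi-.052)
s,p,R=pose();print(s['joint_pos'],R[:,2])
"
```

```text
t 15.05 at [ 0.5185 -0.1008  0.2964] phi -1.4707 -> shift [ 0.1461 -0.012  -0.0043] twist -4.5603 F [ 0.3 -0.2 -0.4] w 0.0388
[-0.19579289  0.24541435  0.01098549  1.33406547  0.00612642 -1.86662743] [ 0.00344982  0.0055615  -0.99997858]
```

jog_arm --plan '[{"x": 0.03, "y": -0.012, "z": -0.004, "twist": 0.149, "fingers": 0.45}, {"x": 0.06, "y": -0.012, "z": -0.004, "twist": 0.298, "fingers": 0.45}, {"x": 0.09, "y": -0.012, "z": -0.004, "twist": 0.447, "fingers": 0.45}, {"x": 0.12, "y": -0.012, "z": -0.004, "twist": 0.596, "fingers": 0.45}, {"x": 0.146, "y": -0.012, "z": -0.004, "twist": 0.745, "fingers": 0.45}, {"x": 0.146, "y": -0.012, "z": -0.004, "twist": 0.894, "fingers": 0.45}, {"x": 0.146, "y": -0.012, "z": -0.004, "twist": 1.043, "fingers": 0.45}, {"x": 0.146, "y": -0.012, "z": -0.004, "twist": 1.192, "fingers": 0.45}, {"x": 0.146, "y": -0.012, "z": -0.004, "twist": 1.341, "fingers": 0.45}, {"x": 0.146, "y": -0.012, "z": -0.004, "twist": 1.49, "fingers": 0.45}]'

```text
t: 16.05
eef_pos: [0.5459, -0.2439, 0.2993]
orientation: [0.002, -0.09, 0.996, 0.003]
wrist_force: [-0.3, 0.0, 0.3]
gripper_width: 0.0386
```

jog_arm --plan '[{"x": 0.0, "y": 0.0, "z": 0.0, "twist": 0.149, "fingers": 0.45}, {"x": 0.0, "y": 0.0, "z": 0.0, "twist": 0.233, "fingers": 0.45}, {"x": 0.0, "y": 0.0, "z": 0.0, "twist": 0.233, "fingers": 0.45}]'

```text
t: 16.35
eef_pos: [0.5457, -0.2438, 0.2994]
orientation: [0.001, 0.023, 1.0, 0.003]
wrist_force: [0.2, 0.1, -0.0]
gripper_width: 0.0387
```

```bash
python3 -c "
from h import *
go([.5588,-.2535,.176],-np.pi-.052)
s,p,R=pose();print(s['joint_pos'],R[:,2])
for n in ['side','wrist','top']: cv2.imwrite('pics/%s9.png'%n,grab_frame(n)[:,:,::-1])
crop('pics/side9.png','pics/b7.png',240,40,400,210,3)
"
```

```text
t 16.35 at [ 0.5457 -0.2438  0.2994] phi 3.0959 -> shift [-0.0132 -0.0098  0.1234] twist 6.2895 F [ 0.2  0.1 -0. ] w 0.0387
[-0.42349294  0.37347484  0.20346667  1.40045773  0.00621236 -0.37776525] [ 0.00285416  0.00552774 -0.99998065]
```

View pics/wrist9.png

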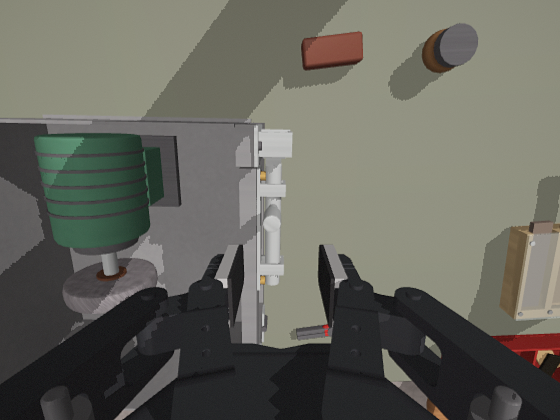

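View pics/b7.png

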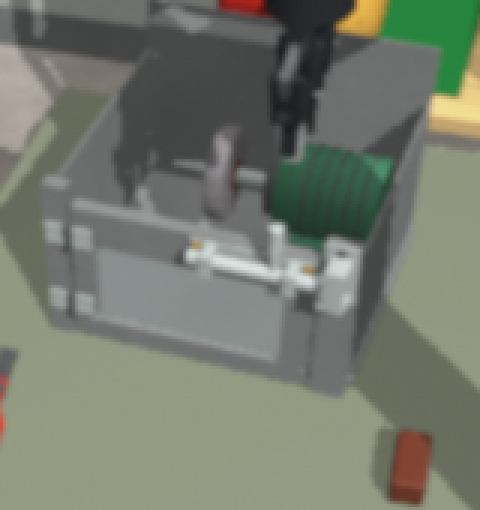

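```bash
python3 -c "
from h import *
crop('pics/wrist9.png','pics/b8.png',215,110,335,300,3)
s,p,R=pose()
print('knob',wonz(272,224,.206,p,R))
print('gate edge',[wonz(262,r,.165,p,R).round(4) for r in (150,320)])
"
```

```text
knob [ 0.55873271 -0.2508896   0.206     ]
gate edge [array([ 0.5016, -0.2579,  0.165 ]), array([ 0.6819, -0.2688,  0.165 ])]
```

View pics/b8.png

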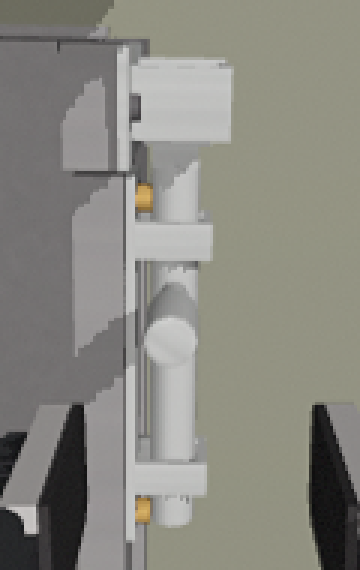

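jog_arm --plan '[{"x": -0.013, "y": -0.009, "z": 0.03, "twist": 0.006, "fingers": 0.45}, {"x": -0.013, "y": -0.009, "z": 0.06, "twist": 0.006, "fingers": 0.45}, {"x": -0.013, "y": -0.009, "z": 0.08, "twist": 0.006, "fingers": 0.45}, {"x": -0.013, "y": -0.009, "z": 0.08, "twist": 0.006, "fingers": 0.45}]'

```text
t: 16.9
eef_pos: [0.5554, -0.2518, 0.2167]
orientation: [-0.002, 0.026, 1.0, 0.004]
wrist_force: [-0.1, -0.3, -0.4]
gripper_width: 0.0385
```

```bash
python3 -c "
from h import *
go([.5588,-.2525,.176],np.pi-.052)
for n in ['side','wrist']: cv2.imwrite('pics/%s10.png'%n,grab_frame(n)[:,:,::-1])
crop('pics/side10.png','pics/b9.png',280,60,380,160,6)
"
```

```text
t 16.9 at [ 0.5554 -0.2518  0.2167] phi 3.0906 -> shift [-0.0036 -0.0009  0.0407] twist 0.001 F [-0.1 -0.3 -0.4] w 0.0385
```

View pics/wrist10.png

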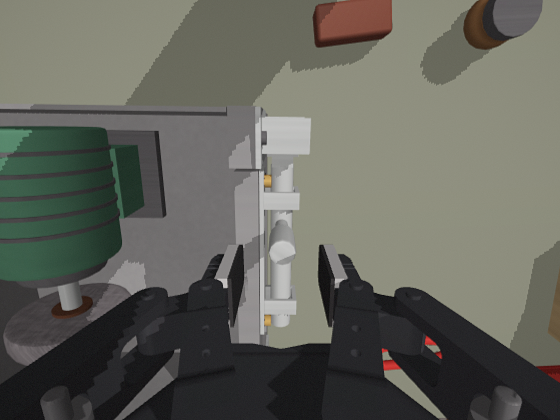

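View pics/b9.png

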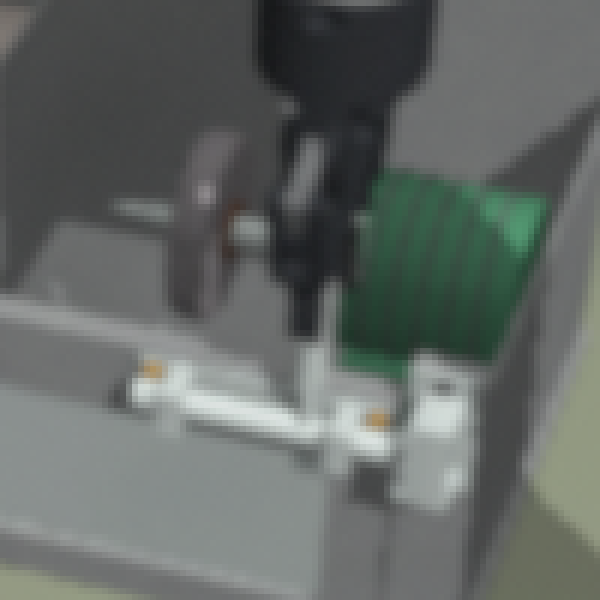

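```bash
python3 -c "
from h import *
s,p,R=pose()
print('knob',wonz(283,248,.206,p,R))
go([*wonz(283,248,.206,p,R)[:2],.176],np.pi-.052)
"
```

```text
knob [ 0.55769141 -0.25132028  0.206     ]
t 17.0 at [ 0.5573 -0.2526  0.2204] phi 3.0903 -> shift [-0.0002  0.0011  0.0444] twist 0.0007 F [ 0.6 -0.5 -0.1] w 0.0381
```

jog_arm --plan '[{"x": -0.001, "y": 0.0, "z": 0.02, "twist": 0.0, "fingers": 0.45}, {"x": -0.001, "y": 0.0, "z": 0.035, "twist": 0.0, "fingers": 0.45}, {"x": -0.001, "y": 0.0, "z": 0.043, "twist": 0.0, "fingers": 0.45}, {"x": -0.001, "y": 0.0, "z": 0.043, "twist": 0.0, "fingers": 0.45}]'

```text
t: 17.4
eef_pos: [0.5584, -0.2524, 0.1774]
orientation: [0.001, 0.026, 1.0, 0.003]
wrist_force: [-0.4, 0.5, -0.2]
gripper_width: 0.0386
```

```bash
python3 -c "
from h import *
go([.5583,-.252,.176],np.pi-.052)
for n in ['side','wrist']: cv2.imwrite('pics/%s11.png'%n,grab_frame(n)[:,:,::-1])
crop('pics/side11.png','pics/c1.png',280,60,380,160,6)
"
```

```text
t 17.4 at [ 0.5584 -0.2524  0.1774] phi 3.0899 -> shift [0.0001 0.0004 0.0014] twist 0.0003 F [-0.4  0.5 -0.2] w 0.0386
```

View pics/wrist11.png

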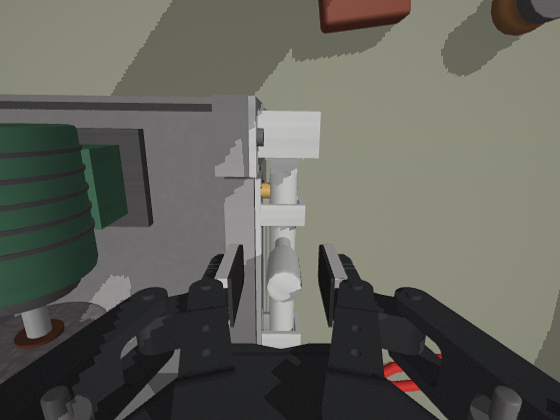

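View pics/c1.png

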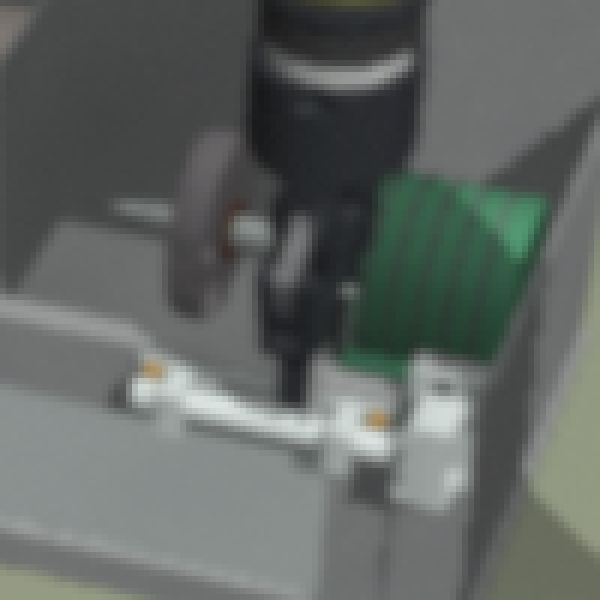

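jog_arm --plan '[{"x": 0.0, "y": 0.0, "z": 0.001, "twist": 0.0, "fingers": 0.3}, {"x": 0.0, "y": 0.0, "z": 0.001, "twist": 0.0, "fingers": 0.05}, {"x": 0.0, "y": 0.0, "z": 0.001, "twist": 0.0, "fingers": 0.05}, {"x": 0.0, "y": 0.0, "z": 0.001, "twist": 0.0, "fingers": 0.05}, {"x": 0.0, "y": 0.0, "z": 0.001, "twist": 0.0, "fingers": 0.05}]' --force 70

```text
t: 18.0
eef_pos: [0.5589, -0.252, 0.1774]
orientation: [0.002, 0.026, 1.0, 0.003]
wrist_force: [-0.4, 3.7, 5.7]
gripper_width: 0.0139
```

```bash
python3 -c "
from h import *
go([.5583,-.252,.185],np.pi-.052)
"
```

```text
t 18.0 at [ 0.5589 -0.252   0.1774] phi 3.0902 -> shift [ 0.0006 -0.     -0.0076] twist 0.0006 F [-0.4  3.7  5.7] w 0.0139
```

jog_arm --plan '[{"x": 0.0, "y": 0.0, "z": -0.004, "twist": 0.0, "fingers": 0.05}, {"x": 0.0, "y": 0.0, "z": -0.009, "twist": 0.0, "fingers": 0.05}, {"x": 0.0, "y": 0.0, "z": -0.009, "twist": 0.0, "fingers": 0.05}, {"x": 0.0, "y": 0.0, "z": -0.009, "twist": 0.0, "fingers": 0.05}]'

```text
t: 18.4
eef_pos: [0.5583, -0.252, 0.1848]
orientation: [0.001, 0.026, 1.0, 0.003]
wrist_force: [2.4, 4.6, -3.7]
gripper_width: 0.0143
```

```bash
python3 -c "
from h import *
go([.5983,-.252,.185],np.pi-.052)
for n in ['side','wrist']: cv2.imwrite('pics/%s12.png'%n,grab_frame(n)[:,:,::-1])
"
```

```text
t 18.4 at [ 0.5583 -0.252   0.1848] phi 3.0901 -> shift [-0.04    0.0021 -0.0001] twist 0.0005 F [ 2.4  4.6 -3.7] w 0.0143
```

View pics/wrist12.png

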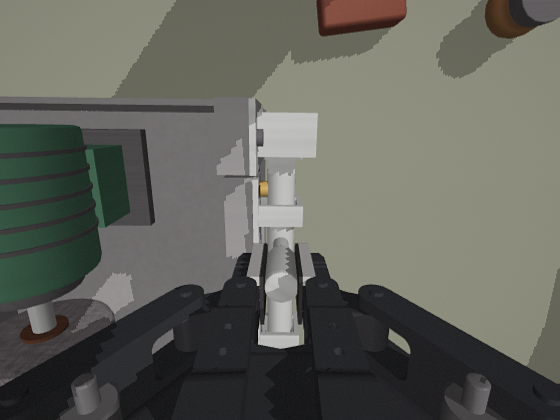

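jog_arm --plan '[{"x": 0.0, "y": 0.0005, "z": -0.0015, "twist": 0.0, "fingers": 0.05}, {"x": -0.004, "y": 0.0005, "z": -0.0015, "twist": 0.0, "fingers": 0.05}, {"x": -0.01, "y": 0.0005, "z": -0.0015, "twist": 0.0, "fingers": 0.05}, {"x": -0.016, "y": 0.0005, "z": -0.0015, "twist": 0.0, "fingers": 0.05}, {"x": -0.022, "y": 0.0005, "z": -0.0015, "twist": 0.0, "fingers": 0.05}, {"x": -0.028, "y": 0.0005, "z": -0.0015, "twist": 0.0, "fingers": 0.05}, {"x": -0.033, "y": 0.0005, "z": -0.0015, "twist": 0.0, "fingers": 0.05}, {"x": -0.037, "y": 0.0005, "z": -0.0015, "twist": 0.0, "fingers": 0.05}, {"x": -0.037, "y": 0.0005, "z": -0.0015, "twist": 0.0, "fingers": 0.05}]'

```text
t: 19.4
eef_pos: [0.5965, -0.2541, 0.1868]
orientation: [0.002, 0.026, 1.0, 0.003]
wrist_force: [0.1, 2.1, -4.8]
gripper_width: 0.0137
```

```bash
python3 -c "
from h import *
go([.5983,-.252,.185],np.pi-.052)
for n in ['wrist']: cv2.imwrite('pics/%s13.png'%n,grab_frame(n)[:,:,::-1])
"
```

```text
t 19.4 at [ 0.5965 -0.2541  0.1868] phi 3.0899 -> shift [-0.0017  0.0022  0.0018] twist 0.0003 F [ 0.1  2.1 -4.8] w 0.0137
```

View pics/wrist13.png

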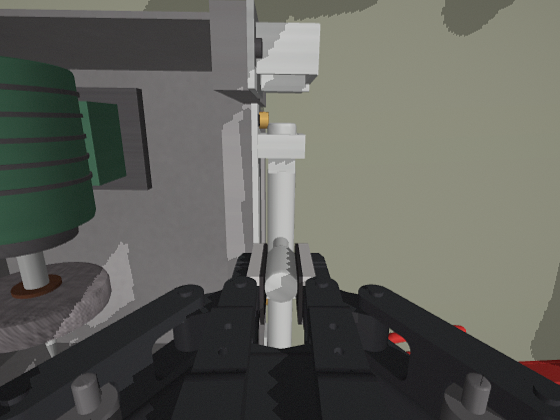

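jog_arm --plan '[{"x": -0.002, "y": 0.0, "z": 0.0, "twist": 0.0, "fingers": 0.05}, {"x": -0.004, "y": 0.0, "z": 0.0, "twist": 0.0, "fingers": 0.05}, {"x": -0.004, "y": 0.0, "z": 0.0, "twist": 0.0, "fingers": 0.05}, {"x": -0.004, "y": 0.0, "z": 0.0, "twist": 0.0, "fingers": 0.05}]'

```text
t: 19.85
eef_pos: [0.5983, -0.2541, 0.1866]
orientation: [0.0, 0.026, 1.0, 0.003]
wrist_force: [-3.9, 2.3, -3.3]
gripper_width: 0.0136
```

```bash
python3 -c "
from h import *
go([.5983,-.252,.185],np.pi-.052)
# plan the arc
s,p,R=pose()
g=-.052
ey=np.array([np.cos(g),np.sin(g)]); ex=np.array([-np.sin(g)*-1,-np.cos(g)])
ex=np.array([np.sin(g),-np.cos(g)])
ex=np.array([ey[1],-ey[0]])
print(ex,ey)
for a in (.016,.02,.024):
  r=.177
  for th in (.1,.2,.3,.4,.5,.6):
    d=(-a*np.cos(th)-r*np.sin(th)+a)*ex+(-r*np.cos(th)+a*np.sin(th)+r)*ey
    print(a,th,(R.T@np.r_[d,0])[:2].round(4),p[:2]+d)
"
```

```text
t 19.85 at [ 0.5983 -0.2541  0.1866] phi 3.0895 -> shift [0.0001 0.0021 0.0016] twist -0.0001 F [-3.9  2.3 -3.3] w 0.0136
[-0.05197657 -0.9986483 ] [ 0.9986483  -0.05197657]
0.016 0.1 [-0.0025  0.0176] [ 0.60171194 -0.23667105]
0.016 0.2 [-0.0067  0.0348] [ 0.60682841 -0.21965903]
0.016 0.3 [-0.0126  0.0516] [ 0.61361769 -0.2032428 ]
0.016 0.4 [-0.0202  0.0677] [ 0.62201194 -0.18758638]
0.016 0.5 [-0.0293  0.0829] [ 0.63192728 -0.17284621]
0.016 0.6 [-0.0399  0.0972] [ 0.64326465 -0.15916955]
0.02 0.1 [-0.0029  0.0176] [ 0.6021097  -0.23671176]
0.02 0.2 [-0.0075  0.0348] [ 0.60761787 -0.21977997]
0.02 0.3 [-0.0138  0.0514] [ 0.61478889 -0.20348266]
0.02 0.4 [-0.0218  0.0674] [ 0.62355109 -0.18798268]
0.02 0.5 [-0.0312  0.0824] [ 0.63381694 -0.17343489]
0.02 0.6 [-0.0422  0.0965] [ 0.64548385 -0.15998466]
0.024 0.1 [-0.0033  0.0176] [ 0.60250745 -0.23675247]
0.024 0.2 [-0.0083  0.0347] [ 0.60840733 -0.2199009 ]
0.024 0.3 [-0.015   0.0512] [ 0.61596008 -0.20372251]
0.024 0.4 [-0.0233  0.067 ] [ 0.62509025 -0.18837897]
0.024 0.5 [-0.0332  0.0819] [ 0.6357066  -0.17402357]
0.024 0.6 [-0.0445  0.0958] [ 0.64770306 -0.16079976]
```

jog_arm --plan '[{"x": -0.0011, "y": 0.0088, "z": 0.0, "twist": 0.05, "fingers": 0.05}, {"x": -0.0027, "y": 0.0176, "z": 0.0, "twist": 0.1, "fingers": 0.05}, {"x": -0.0047, "y": 0.0262, "z": 0.0, "twist": 0.15, "fingers": 0.05}, {"x": -0.0071, "y": 0.0348, "z": 0.0, "twist": 0.2, "fingers": 0.05}, {"x": -0.01, "y": 0.0432, "z": 0.0, "twist": 0.25, "fingers": 0.05}, {"x": -0.0132, "y": 0.0515, "z": 0.0, "twist": 0.3, "fingers": 0.05}, {"x": -0.0132, "y": 0.0515, "z": 0.0, "twist": 0.3, "fingers": 0.05}, {"x": -0.0132, "y": 0.0515, "z": 0.0, "twist": 0.3, "fingers": 0.05}]'

```text
t: 20.65
eef_pos: [0.6161, -0.2048, 0.1876]
orientation: [0.002, 0.175, 0.985, 0.002]
wrist_force: [0.7, -2.8, -4.5]
gripper_width: 0.0138
```

```bash
python3 -c "
from h import *
go([.614,-.203,.1866],np.pi-.352)
s,p,R=pose();print('tool force',R.T@s['wrist_force'],s['torque'],s['joint_pos'])
for n in ['wrist','top','side']: cv2.imwrite('pics/%s14.png'%n,grab_frame(n)[:,:,::-1])
crop('pics/side14.png','pics/c2.png',240,40,400,210,3)
"
```

```text
t 20.65 at [ 0.6161 -0.2048  0.1876] phi 2.7905 -> shift [0.0026 0.0009 0.001 ] twist 0.0009 F [ 0.7 -2.8 -4.5] w 0.0138
tool force [-1.59102026 -2.38670232  4.49925872] [-0.58987896 -0.09926852  0.04155831] [-0.32289304  0.49097089  0.10407527  1.18022231  0.00415999  0.02823091]
```

View pics/wrist14.png

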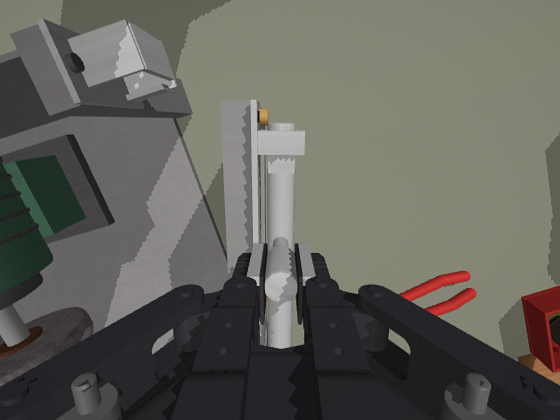

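View pics/c2.png

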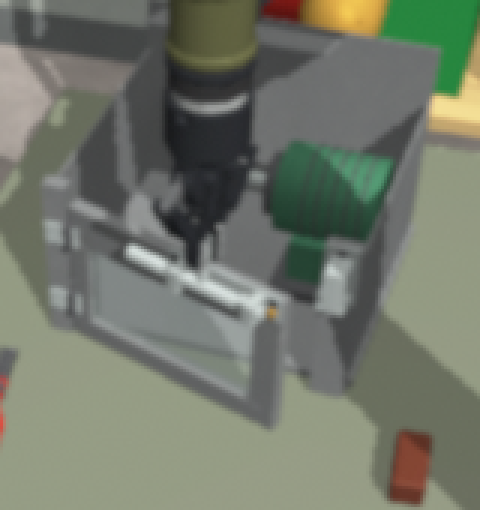

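jog_arm --plan '[{"x": -0.002, "y": 0.0088, "z": 0.0, "twist": 0.05, "fingers": 0.05}, {"x": -0.0045, "y": 0.0176, "z": 0.0, "twist": 0.1, "fingers": 0.05}, {"x": -0.007, "y": 0.0262, "z": 0.0, "twist": 0.15, "fingers": 0.05}, {"x": -0.0105, "y": 0.0347, "z": 0.0, "twist": 0.2, "fingers": 0.05}, {"x": -0.014, "y": 0.043, "z": 0.0, "twist": 0.25, "fingers": 0.05}, {"x": -0.018, "y": 0.0512, "z": 0.0, "twist": 0.3, "fingers": 0.05}, {"x": -0.018, "y": 0.0512, "z": 0.0, "twist": 0.3, "fingers": 0.05}, {"x": -0.018, "y": 0.0512, "z": 0.0, "twist": 0.3, "fingers": 0.05}]'

```text
t: 21.6
eef_pos: [0.6484, -0.1617, 0.187]
orientation: [-0.001, 0.32, 0.948, 0.003]
wrist_force: [-3.7, -1.3, -4.2]
gripper_width: 0.0141
```

```bash
python3 -c "
from h import *
go([.643,-.159,.1866],np.pi-.652)
s,p,R=pose();print('tool force',R.T@s['wrist_force'],s['torque'],s['joint_pos'])
for n in ['wrist','top','side']: cv2.imwrite('pics/%s15.png'%n,grab_frame(n)[:,:,::-1])
crop('pics/side15.png','pics/c3.png',240,40,400,210,3)
crop('pics/top15.png','pics/c4.png',330,140,480,290,4)
"
```

```text
t 21.6 at [ 0.6484 -0.1617  0.187 ] phi 2.4908 -> shift [ 0.006  -0.0011  0.0004] twist 0.0012 F [-3.7 -1.3 -4.2] w 0.0141
tool force [ 2.14040255 -3.32052069  4.19400247] [-0.45694187  0.59282216  0.01612322] [-0.24696483  0.52935793  0.16864314  1.21133542  0.00537653  0.40386641]
```

View pics/wrist15.png

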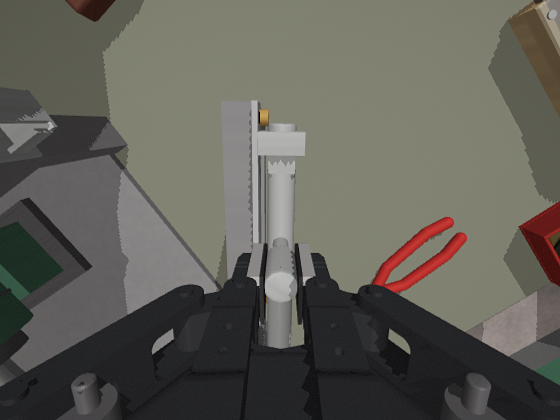

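View pics/c3.png

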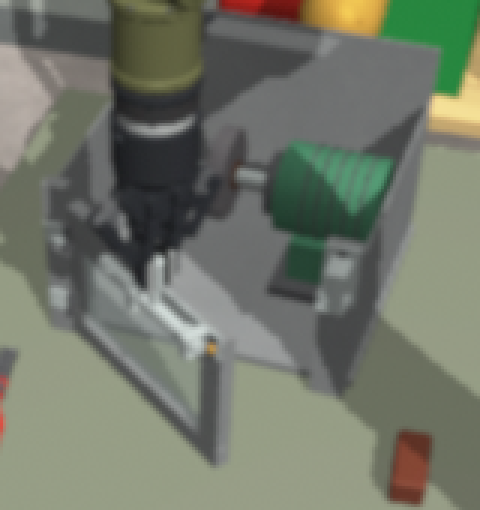

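View pics/c4.png

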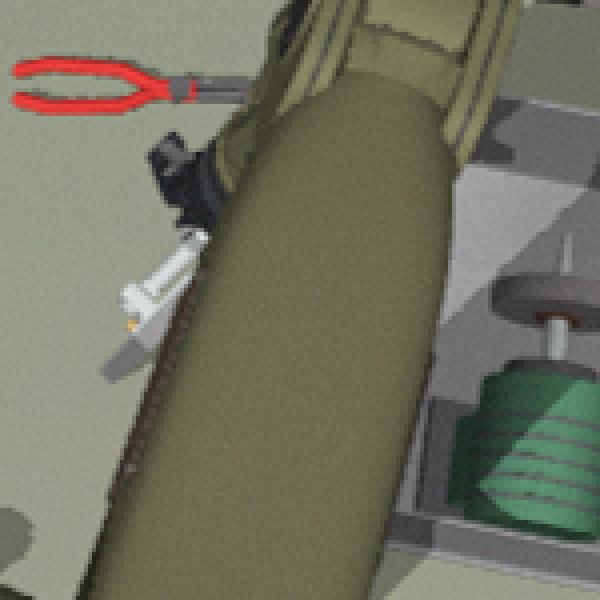

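```bash
python3 -c "
from h import *
print('free corner',onz('top',330+103/4,140+375/4,.165).round(4), 'shut estimate', np.array([.7747,-.2647])+.016*np.array([-.052,-.9986])-.255*np.array([.9986,-.052]))
print(onz('side',240+220/3,40+465/3,.004).round(4), 'shut side', onz('side',240+312/3,40+378/3,.004).round(4))
a=cv2.imread('pics/side8.png').astype(int);b=cv2.imread('pics/side15.png').astype(int)
d=abs(a-b).max(2)>40;print('rack diff',d[230:300,180:300].sum())
crop('pics/side15.png','pics/c5.png',170,180,350,320,4)
go([.643,-.159,.1866],np.pi-.652)
"
```

```text
free corner [ 0.5443 -0.1086  0.165 ] shut estimate [ 0.519225  -0.2674176]
[ 0.5719 -0.13    0.004 ] shut side [ 0.5123 -0.2784  0.004 ]
rack diff 0
t 21.75 at [ 0.6486 -0.1619  0.1872] phi 2.4898 -> shift [ 0.0062 -0.0011  0.0006] twist 0.0002 F [-3.8 -1.8 -4.9] w 0.0138
```

View pics/c5.png

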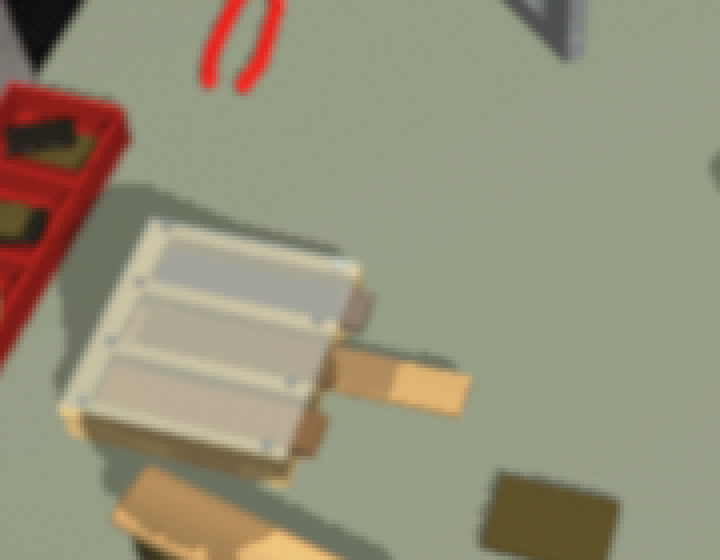

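jog_arm --plan '[{"x": 0.0, "y": 0.0, "z": 0.0, "twist": 0.0, "fingers": 0.05}, {"x": 0.0, "y": 0.0, "z": 0.0, "twist": 0.0, "fingers": 0.05}, {"x": 0.0, "y": 0.0, "z": 0.0, "twist": 0.0, "fingers": 0.05}]'

```text
t: 22.05
eef_pos: [0.649, -0.1615, 0.1873]
orientation: [-0.0, 0.32, 0.947, 0.003]
wrist_force: [-5.0, -0.5, -4.5]
gripper_width: 0.0138
```

```bash
python3 -c "
from h import *
go([.6486,-.1619,.1872],np.pi-.652)
print(close_job())
"
```

```text
t 22.05 at [ 0.649  -0.1615  0.1873] phi 2.4895 -> shift [ 0.0001 -0.0005  0.0001] twist -0.0001 F [-5.  -0.5 -4.5] w 0.0138
the job is handed in; nothing more can be done
None
```

The job is done and was handed in at 22 s. The stick is home in the rack, and the gate stands about 15 cm open with the gripper still holding the knob.

- **Stick:** I slid it into the middle slot until it met the stop with about 8.6 N of push, then let go. Its tail then measured 75–77 mm beyond the neighbouring sticks (77 expected, so within about 2 mm of home). The side view showed no change around the rack afterwards.
- **Bolt:** I gripped the knob, lifted it about 9 mm and drew it 40 mm back until it met its stop. Its weight and end-stop forces showed at the wrist as expected.
- **Gate:** I swung it to about 0.60 rad by the tool's turn and travel. The camera estimates of the free edge's travel were rough: about 16 cm from the side camera and about 16 cm from the top camera. The spring load of about 3.3 N matched 0.6 rad, and the last readings were steady with the grip closed on the knob.

One thing went wrong on the way. The last joint reached its limit while I carried the stick and tilted the tool about 2°. I took the tool a full turn the other way in the air, with the stick held clear, which removed the tilt before I inserted it. I only compared pictures before and after around the rack. None of the moves touched another loose item that I could see.

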